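# Clamp the horn anvil in the ratchet vice

### The job

Mount the little horn anvil in the bench vice: carry it level, set its block gently down on the vice's bed between the open jaws, fully between them, with the horn pointing out over the side away from the lever, and let go of it. Then pump the red-gripped ratchet lever up and down until both rubber-faced jaws grip the block firmly; end with your hand off everything, and leave the other tools on the bench where they are.

Things in the scene. Friction and masses are not known exactly. Their poses are not given: they have to be found in the camera images.
- vice: Blue bench vice bolted to the bench. Origin on the bench under its round base; x runs along the screw from the lever end (-x) to the fixed jaw (+x), y sideways to the lever's side, z up. In its frame: bed z = 84 mm, jaw tops z = 122 mm, jaws y = -40 to 40 mm, fixed jaw's face x = 34 mm, moving jaw's face x = -10 mm + jaw, whole vice x = -146 to 105 mm.
- vice_bed: The flat steel bed between the vice's jaws, 84 mm above the bench (same origin and axes as vice).
- fixed_jaw: The vice's far, fixed jaw with a 10 mm rubber face (same origin and axes as vice).
- soft_jaw: The 10 mm rubber face of the moving jaw: it gives under pressure, 15 N per mm, at most 8 mm. Same origin and axes as vice, but moves with the jaw.
- jaw (a joint): How far the moving jaw is closed from its widest, in m: opening between the rubber faces = 0.044 - value; 0.004 to 0.007 at the start. Moves only with the ratchet, 2.5 mm a tooth (12 teeth a turn), and stays by the screw's friction. With the 30 mm block in it both faces touch at about 0.014, the rest squeezes the rubber; 0.0155 or more is a firm grip.
- lever (a joint): Swing of the lever, rad: 0 fully raised (52 degrees above horizontal, to the vice's +y side), 0.77 fully down (8 degrees above horizontal). It stays where left. Swung down, its pawl drives the ratchet wheel and closes the jaw; swung up, the pawl clicks back and the jaw stays. A tooth is 0.52 rad: one full up and down stroke advances one tooth. Takes up to 10 N at the grip.
- lever_grip (a point): Middle of the lever's red grip, a round bar of 22 mm diameter, 90 mm long, its centre 160 mm from the hinge. The point's y axis points along the lever, outward; its x axis along the hinge axis (the vice's x).
- lever_hinge (a point): The lever's hinge axis and wheel centre, at (-128, 0, 100) mm in the vice's frame; the axis runs along the vice's x, and the lever swings in the vertical plane across it. Same axes as the vice.
- anvil_block (a point): Centre of the horn anvil's steel block, 50 mm long (x), 30 wide (y), 44 high (z up). A round horn leaves its +x end: 24 mm thick at the root, 8 at the tip, 110 long, axis 10 mm above this point. About 0.7 kg; it balances 17 mm from here towards the horn, so grip the horn close by the block, leaving the fingers room beside the jaws.
- anvil_tip (a point): Tip of the anvil's horn, 135 mm from the block's centre along the horn, on the horn's axis. Same axes as the block.
- tub: White tub with black lid, 80 mm across, 100 mm high, stands near the anvil. Origin under its centre. Leave alone.
- hammer: Hammer, 220 mm long, lying near the anvil, 26 mm high; origin on the bench under its middle, x along the handle to the head (head 78 mm across). Leave alone.
- pliers: Pliers with blue handles, 160 mm long, 42 mm wide, 13 mm high, lying near the anvil; origin under the middle, x along them. Leave alone.
- chest: Dark wooden chest, 79 x 119 x 60 mm high, at the vice's lever side; origin under its centre. Leave alone.
- file_pot: Steel pot of files, 74 mm across, 165 mm high with the files, behind the vice; origin under its centre. Leave alone.
- graver: Wooden-handled graver, 150 mm long, 26 mm high, lying at the vice's side away from the lever; origin under its middle, x along it. Leave alone.
- brush: Bench brush, 200 mm long, 42 mm wide, 20 mm high, lying beyond the chest on the vice's lever side; origin under its middle, x along it. Leave alone.
Not all that is in view belongs to the job. What is shaped like the part that bears anvil_block but orange or pink is not meant.

How it is judged:
By the outcome, as a careful person would: the job done as asked, in the order asked, and still so for the second after the job is handed in, with the robot touching nothing.
It also fails if it takes over 72 s, if anything falls off the work surface, if the arm or the gripper's body presses on something with over 40 N, if the wrist force passes 120 N, or if a joint passes its speed limit or range.

### The arm

A 6-joint arm with a two-finger parallel gripper is mounted at the origin on the work surface. World frame = base frame: x ahead of the robot, y to its left, z up, the work surface at z = 0. Lengths are in mm, angles in rad, forces in N, time in s.
With the tool pointing down it reaches from about 350 to 775 mm from the base axis. Payload 7.3 kg.
Tool frame: the origin (TCP) lies on the centre line of the jaws, within the pads' length; the fingertips stand 22 mm ahead of it and the grasp point (between the pads) lies 3 mm ahead of it; x points along the fingers, z is the direction in which the jaws open and shut, and the axes are right-handed (so a half turn about x gives the same grasp; the last joint's range is limited). The gripper opens to 92 mm and grips with 3 to 60 N. Pads are 19 mm wide; open, the fingers measure 130 mm over their backs; the gripper's body (75 mm by 190 mm) begins 47 mm behind the grasp point.
Start: joints at [1.073, 0.342, 1.524, -0, 1.275, -0.146], TCP at [180.894, 492.869, 248.741] pointing down, gripper open.
Joint ranges: [-2.53, 2.53], [-0.77, 2.02], [0.04, 2.7], [-1, 4.14], [0.28, 2.66], [-3.11, 3.11]. Speed limits (rad/s): [2.57, 2.57, 3.14, 3.14, 3.14, 3.14].

### API

Orientations are given as [roll, pitch, yaw] about the fixed x, y, z axes, in that order (R = Rz(yaw) Ry(pitch) Rx(roll)).
In Python, from plant import readout, imaging, bot gives the robot as it stands.
- The arm moves only by the tool arm_command, never from a script. Its argument "plan" is a list of rows, each an object of numbers: "tx", "ty", "tz": the shift along the tool's x, y, z in cm; "wx", "wy", "wz": the turn, a rotation vector about the tool's x, y, z in rad; "jaw": the opening, from -1 (shut) to 1 (fully open). In form: [{"tx": .., "ty": .., "tz": .., "wx": .., "wy": .., "wz": .., "jaw": ..}, ...]. A call has 1 to 20 rows; each row shifts and turns the commanded pose from where the row before left it, along the tool's axes as they then stand; what a row does not reach is not made up. A row lasts 1/10 s, in which the tool goes at most 50 mm and 8.59 degrees, less where a joint would pass 70% of its speed; a pose out of reach is approached as far as the arm can. A call with a gripper value outside its range is refused whole. The fingers move at their own pace and stop on an object; the grip force is fixed at half the most. Time passes only in rows, so rows that do not move let the fingers close. It gives the time, the measured TCP pose, the force and the opening at its end, in the units of the state.
- readout.get_obs(): the state, without advancing time (a new reading comes with each control period).
- imaging.capture(name): name is "scene" or "top" or "wrist"; returns the picture (480x640x3 uint8, blue, green, red); there is no depth.
- imaging.get_calibration(name): a dict with "fx", "fy", "cx", "cy" (pixels), "position" and "rotation" of the camera in the world; the wrist camera has in their place "mount" (4x4, takes a point from camera to tool coordinates, whose origin is the TCP and whose axes are the tool frame's). Camera axes: x right, y up, looking along -z (the intrinsics and any distortion apply to the point x, -y, -z); pixel columns grow to the right and rows downward; lengths in mm; the calibration is good to about 2 mm. The wrist camera is an equidistant fisheye: a pixel r from the principal point sees the ray r / f radians off the axis. A picture is of the moment at which its call begins: read the wrist's pose just before it. get_calibration takes no time and is no camera call.
- bot.close_job(): hands the job in, once; it reports no verdict.
The state is a dict: "time": time; "joint_positions": joint angles; "dq": joint speeds; "tau": joint torques, N m; "tool_pos": TCP position; "tcp_rot": TCP orientation; "contact_force": force on the tool from outside, world axes, zero at the start; "moment": the same for the moment, N m; "grip_width": finger opening in mm.
Only numpy, scipy, OpenCV 4.12 (cv2) and the standard library are available. Lean on these libraries where they do the work, as an engineer would, in place of code of your own. Each camera call takes 0.05 s, during which the arm holds its last target.

## Working session

There is one attempt and no reset: what is moved stays moved. The work goes in short steps, Python scripts to look and compute and a tool call to move; the robot and the scene stay as the last step left them, time stands still between calls to the robot, and variables do not carry over. Pictures are saved under pics/ and viewed, and the job is handed in when it is done.

Besides the shell and the picture viewer there is one more tool, called after "Emit:" as name(argument=value, ...) on one line, values as JSON. arm_command: Moves the arm, as the interface text tells. Its arguments: {"type":"object","properties":{"plan":{"type":"array"}},"required":["plan"]}

```bash
ls; mkdir -p pics
python3 - <<'E'
from plant import readout, imaging, bot
import cv2
o=readout.get_obs(); print(o)
for n in ["scene","top","wrist"]:
    print(n,imaging.get_calibration(n))
    cv2.imwrite(f"pics/{n}0.png",imaging.capture(n))
E
```

```text
pics
{'time': 0.0, 'joint_positions': array([ 1.07300427e+00,  3.42727473e-01,  1.52501978e+00, -1.13923113e-06,
        1.27538467e+00, -1.46047020e-01]), 'dq': array([-0.00105311,  0.00243265,  0.00042277,  0.00080972,  0.00156777,
       -0.00059196]), 'tau': array([ 3.42986618e-05, -4.31252110e+01, -2.44215310e+01,  7.17959111e-02,
        5.61997353e-02, -1.65405140e-04]), 'tool_pos': array([180.70520957, 492.52535869, 248.04150239]), 'tcp_rot': array([ 2.99625335,  1.56925705, -2.06788033]), 'contact_force': array([-0.61280858,  0.51087761, -0.03492033]), 'moment': array([0.00550277, 0.00153246, 0.01854463]), 'grip_width': 92.03628436339253}
scene {'fx': 461.32519089578904, 'fy': 461.32519089578904, 'cx': 316.23449761739533, 'cy': 241.03448812214936, 'position': array([1176.95459386,  514.22437059,  965.8239787 ]), 'rotation': array([ 0.81310145, -0.00430574,  2.28708724])}
top {'fx': 604.5399171205349, 'fy': 604.5399171205349, 'cx': 318.1414494282453, 'cy': 243.75463032993767, 'position': array([ 359.61616664,  -49.05810535, 1498.24718586]), 'rotation': array([ 0.11752998, -0.01759971, -1.57414826])}
wrist {'fx': 371.64829954431775, 'fy': 371.64829954431775, 'cx': 320.7496726785627, 'cy': 236.31478359842177, 'mount': array([[-1.21742233e-03,  2.86122624e-01, -9.58192236e-01,
        -1.36993013e+02],
       [ 4.30297136e-04,  9.58193008e-01,  2.86122308e-01,
         7.74047582e+01],
       [ 9.99999166e-01, -6.39756871e-05, -1.28964331e-03,
        -1.89732876e-01],
       [ 0.00000000e+00,  0.00000000e+00,  0.00000000e+00,
         1.00000000e+00]])}
```

View pics/scene0.png

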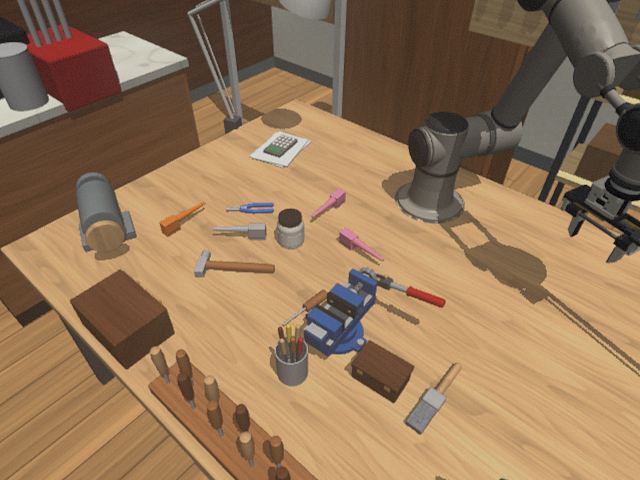

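View pics/top0.png

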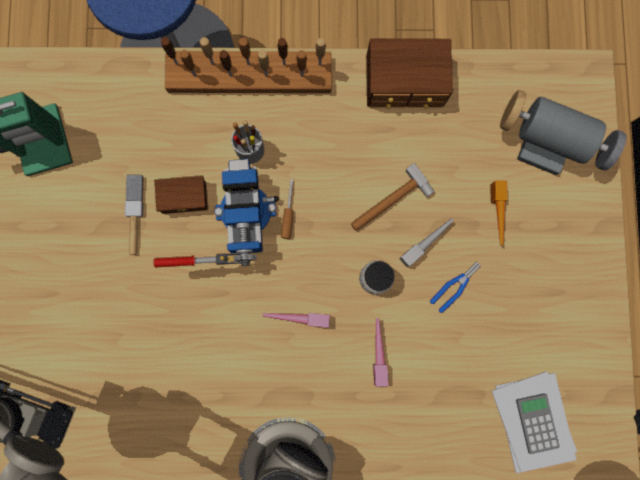

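View pics/wrist0.png

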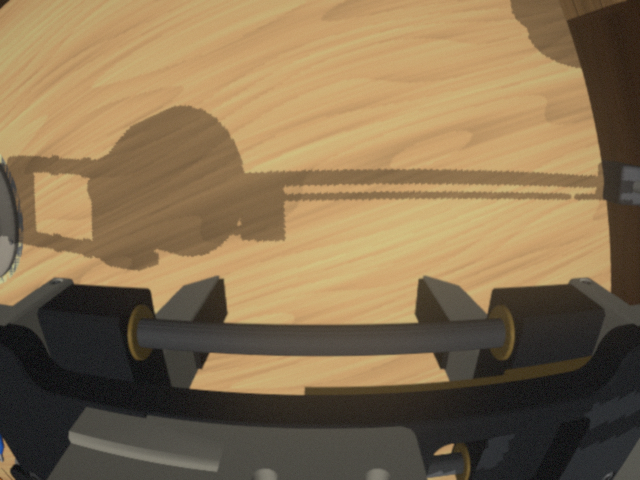

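```bash
cat > h.py <<'E'
import numpy as np, cv2
from scipy.spatial.transform import Rotation as R
from plant import readout, imaging, bot
def cam(n):
    c=imaging.get_calibration(n); return c
def ray(n,u,v):
    c=cam(n)
    if n=="wrist":
        o=readout.get_obs(); M=c["mount"]
        x=(u-c["cx"])/c["fx"]; y=(v-c["cy"])/c["fy"]; r=np.hypot(x,y)
        s=np.sin(r)/r if r>1e-9 else 1
        d=np.array([x*s,-y*s,-np.cos(r)])
        T=R.from_euler("xyz",o["tcp_rot"]).as_matrix()
        return o["tool_pos"]+T@M[:3,3], T@M[:3,:3]@d
    d=np.array([(u-c["cx"])/c["fx"],-(v-c["cy"])/c["fy"],-1.])
    return c["position"], R.from_euler("xyz",c["rotation"]).as_matrix()@d
def at(n,u,v,z):
    p,d=ray(n,u,v); return p+d*(z-p[2])/d[2]
def proj(n,P):
    c=cam(n); P=np.asarray(P,float)
    if n=="wrist":
        o=readout.get_obs(); M=c["mount"]; T=R.from_euler("xyz",o["tcp_rot"]).as_matrix()
        q=T.T@(P-o["tool_pos"]); q=M[:3,:3].T@(q-M[:3,3]); q=q*[1,-1,-1]
        r=np.hypot(q[0],q[1]); th=np.arctan2(r,q[2])
        return np.array([c["cx"]+c["fx"]*th*q[0]/r,c["cy"]+c["fy"]*th*q[1]/r])
    q=R.from_euler("xyz",c["rotation"]).as_matrix().T@(P-c["position"])
    return np.array([c["cx"]-c["fx"]*q[0]/q[2],c["cy"]+c["fy"]*q[1]/q[2]])
E
python3 - <<'E'
from h import *
print(at("top",287,460,0),proj("top",[0,0,0]),proj("scene",[0,0,0]))
t=cv2.imread("pics/top0.png"); s=cv2.imread("pics/scene0.png")
cv2.imwrite("pics/c1.png",cv2.resize(t[200:300,360:480],None,fx=6,fy=6,interpolation=cv2.INTER_CUBIC))
cv2.imwrite("pics/c2.png",cv2.resize(t[140:280,140:310],None,fx=4.2,fy=4.2,interpolation=cv2.INTER_CUBIC))
cv2.imwrite("pics/c3.png",cv2.resize(s[190:270,190:320],None,fx=6,fy=6,interpolation=cv2.INTER_CUBIC))
cv2.imwrite("pics/c4.png",cv2.resize(s[250:390,270:460],None,fx=4,fy=4,interpolation=cv2.INTER_CUBIC))
E
```

```text
[15.5543237   0.24731949  0.        ] [287.08609111 466.73614346] [429.19566506 199.70066552]
```

View pics/c1.png

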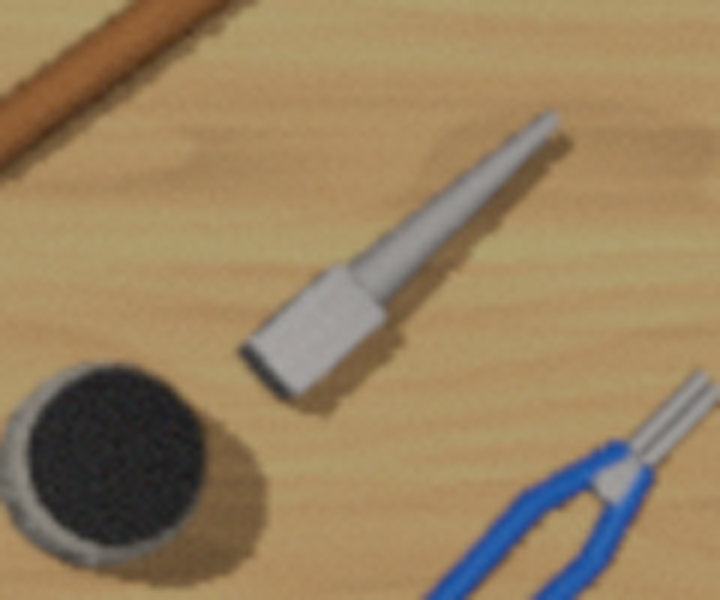

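View pics/c2.png

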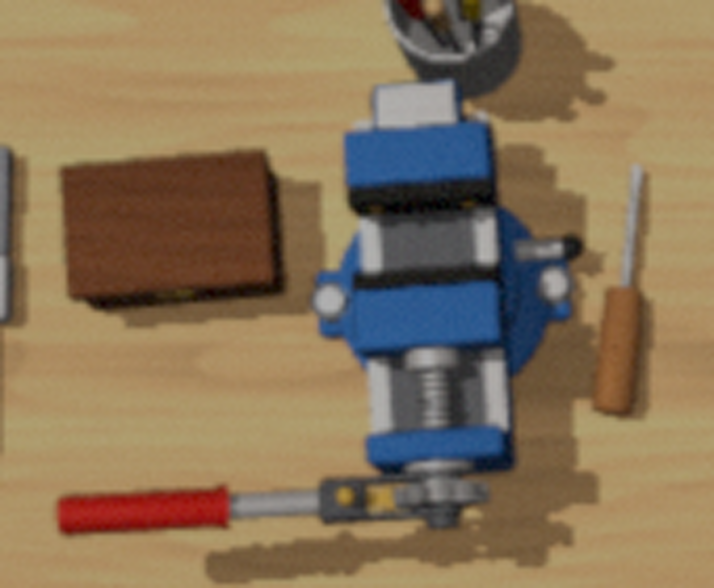

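View pics/c3.png

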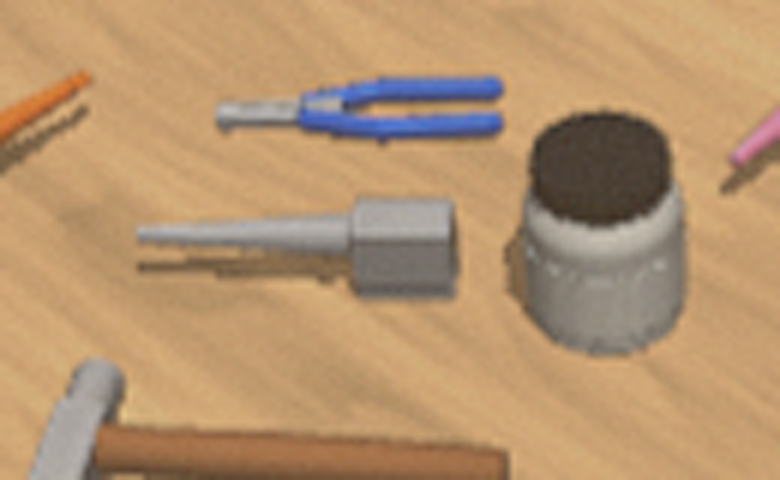

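View pics/c4.png

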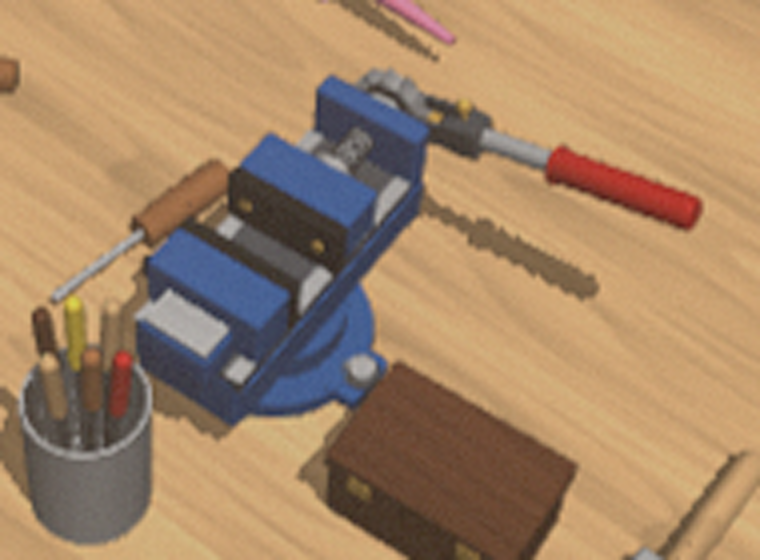

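Run:
```python
from h import *
np.set_printoptions(precision=1,suppress=True)
T=lambda u,v,z:at("top",360+(u-2.5)/6,200+(v-2.5)/6,z)
print("anvil"); 
for u,v in [(254,343),(342,265),(388,315),(300,395)]: print(T(u,v,44))
print("tip",T(557,117,32))
S=lambda u,v,z:at("scene",190+(u-2.5)/6,190+(v-2.5)/6,z)
for u,v in [(357,201),(455,201),(455,242),(353,242)]: print("s",S(u,v,44))
print("s tip",S(138,235,32))
V=lambda u,v,z:at("top",140+(u-1.6)/4.2,140+(v-1.6)/4.2,z)
print("fixed jaw top"); 
for u,v in [(345,134),(489,123),(496,187),(349,194)]: print(V(u,v,122))
print("moving"); 
for u,v in [(355,287),(499,281),(500,340),(359,352)]: print(V(u,v,122))
print("back plate")
for u,v in [(368,437),(510,428)]: print(V(u,v,122))
W=lambda u,v,z:at("scene",270+(u-1.5)/4,250+(v-1.5)/4,z)
print("scene fixed"); 
for u,v in [(182,224),(148,262),(255,328),(290,290)]: print(W(u,v,122))
print("scene moving")
for u,v in [(268,135),(231,172),(342,238),(376,202)]: print(W(u,v,122))
# lever grip ends by two views
def tri(a,b):
    (p,d),(q,e)=a,b; A=np.c_[d,-e]; s=np.linalg.lstsq(A,q-p,rcond=None)[0]
    x,y=p+d*s[0],q+e*s[1]; return (x+y)/2,np.linalg.norm(x-y)
Vr=lambda u,v:ray("top",140+(u-1.6)/4.2,140+(v-1.6)/4.2)
Wr=lambda u,v:ray("scene",270+(u-1.5)/4,250+(v-1.5)/4)
print("grip out",tri(Vr(60,514),Wr(695,212))); print("grip in",tri(Vr(228,506),Wr(556,166)))
```

```text
anvil
[ 499.3 -278.1   44. ]
[ 531.  -314.4   44. ]
[ 510.6 -332.6   44. ]
[ 478.2 -296.3   44. ]
tip [ 593.5 -406.6   32. ]
s [ 514.  -327.3   44. ]
s [ 481.4 -290.2   44. ]
s [ 503.1 -268.    44. ]
s [ 536.5 -306.1   44. ]
s tip [ 596.1 -402.    32. ]
fixed jaw top
[691.  149.1 122. ]
[697.3  69.8 122. ]
[661.2  65.7 122. ]
[657.3 146.4 122. ]
moving
[605.3 142.4 122. ]
[608.7  63.6 122. ]
[575.9  62.8 122. ]
[569.3 139.6 122. ]
back plate
[522.5 134.1 122. ]
[527.4  56.9 122. ]
scene fixed
[667.9  72.5 122. ]
[701.3  75.9 122. ]
[696.1 150.5 122. ]
[663.3 148.9 122. ]
scene moving
[581.9  66.7 122. ]
[619.1  68.6 122. ]
[614.8 148.5 122. ]
[580.6 147.3 122. ]
grip out (array([478.9, 296. , 139.5]), np.float64(1.348085250574639))
grip in (array([485.1, 210.2, 118.8]), np.float64(0.7304035512822331))
```

Run:
```python
from h import *
np.set_printoptions(precision=3,suppress=True)
o=readout.get_obs(); print(R.from_euler("xyz",o["tcp_rot"]).as_matrix())
T=R.from_euler("xyz",o["tcp_rot"]).as_matrix()
print("z ang",np.arctan2(T[1,2],T[0,2]),"y ang",np.arctan2(T[1,1],T[0,1]))
print("tub",at("top",378,277,100),at("scene",290,218,100))
print("hammer",at("top",357,226,13),at("top",428,188,13),at("top",432,195,20))
print("pliers",at("top",441,305,8),at("top",478,265,8),at("top",432,297,8))
```

```text
[[-0.001 -0.939  0.345]
 [-0.001  0.345  0.939]
 [-1.     0.    -0.001]]
z ang 1.2190133594654764 y ang 2.7898095188794203
tub [ 446.869 -212.758  100.   ] [ 461.278 -204.093  100.   ]
hammer [ 579.24  -172.544   13.   ] [ 675.47  -352.014   13.   ] [ 656.208 -360.16    20.   ]
pliers [ 383.295 -377.897    8.   ] [ 481.87  -472.841    8.   ] [ 402.985 -356.163    8.   ]
```

Emit:
arm_command(plan=[{"wx": 0.145, "tx": -0.6}, {"wx": 0.145, "tx": -0.6}, {"wx": 0.145, "tx": -0.6}, {"wx": 0.145, "tx": -0.6}, {"wx": 0.145, "tx": -0.6}, {"wx": 0.145, "tx": -0.6}, {"wx": 0.145, "tx": -0.6}, {"wx": 0.145, "tx": -0.6}, {"tz": 3.5, "ty": -3.1}, {"tz": 3.5, "ty": -3.1}, {"tz": 3.5, "ty": -3.1}, {"tz": 3.5, "ty": -3.1}, {"tz": 3.5, "ty": -3.1}, {"tz": 3.5, "ty": -3.1}, {"tz": 3.5, "ty": -3.1}, {"tz": 3.5, "ty": -3.1}, {"tz": 3.5, "ty": -3.1}, {"tz": 3.5, "ty": -3.1}, {"tz": 3.5, "ty": -3.1}, {"tz": 3.5, "ty": -3.1}])

```text
invalid input at $.plan[0]: expected keys tx, ty, tz, wx, wy, wz, jaw
```

Run:
```python
from h import *
o=readout.get_obs(); print(o["time"],o["tool_pos"],o["tcp_rot"],o["joint_positions"])
cv2.imwrite("pics/w1.png",imaging.capture("wrist"))
```

```text
0.15 [180.76975378 492.62277705 248.23273741] [ 2.99566124  1.5697177  -2.06851079] [ 1.07298407e+00  3.42534367e-01  1.52475907e+00 -1.10256101e-07
  1.27537785e+00 -1.46029170e-01]
```

View pics/w1.png

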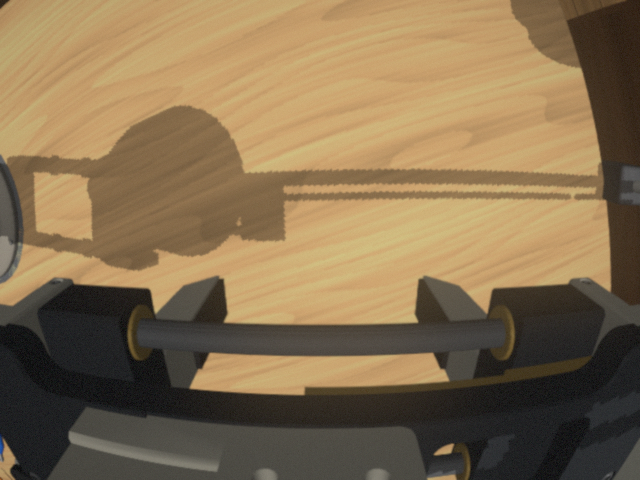

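The picture is unchanged because the plan was refused: every row needs all the keys.

Emit:
arm_command(plan=[{"tx": -0.6, "ty": 0, "tz": 0, "wx": 0.145, "wy": 0, "wz": 0, "jaw": 1}, {"tx": -0.6, "ty": 0, "tz": 0, "wx": 0.145, "wy": 0, "wz": 0, "jaw": 1}, {"tx": -0.6, "ty": 0, "tz": 0, "wx": 0.145, "wy": 0, "wz": 0, "jaw": 1}, {"tx": -0.6, "ty": 0, "tz": 0, "wx": 0.145, "wy": 0, "wz": 0, "jaw": 1}, {"tx": -0.6, "ty": 0, "tz": 0, "wx": 0.145, "wy": 0, "wz": 0, "jaw": 1}, {"tx": -0.6, "ty": 0, "tz": 0, "wx": 0.145, "wy": 0, "wz": 0, "jaw": 1}, {"tx": -0.6, "ty": 0, "tz": 0, "wx": 0.145, "wy": 0, "wz": 0, "jaw": 1}, {"tx": -0.6, "ty": 0, "tz": 0, "wx": 0.145, "wy": 0, "wz": 0, "jaw": 1}, {"tx": 0, "ty": -3.1, "tz": 3.5, "wx": 0, "wy": 0, "wz": 0, "jaw": 1}, {"tx": 0, "ty": -3.1, "tz": 3.5, "wx": 0, "wy": 0, "wz": 0, "jaw": 1}, {"tx": 0, "ty": -3.1, "tz": 3.5, "wx": 0, "wy": 0, "wz": 0, "jaw": 1}, {"tx": 0, "ty": -3.1, "tz": 3.5, "wx": 0, "wy": 0, "wz": 0, "jaw": 1}, {"tx": 0, "ty": -3.1, "tz": 3.5, "wx": 0, "wy": 0, "wz": 0, "jaw": 1}, {"tx": 0, "ty": -3.1, "tz": 3.5, "wx": 0, "wy": 0, "wz": 0, "jaw": 1}, {"tx": 0, "ty": -3.1, "tz": 3.5, "wx": 0, "wy": 0, "wz": 0, "jaw": 1}, {"tx": 0, "ty": -3.1, "tz": 3.5, "wx": 0, "wy": 0, "wz": 0, "jaw": 1}, {"tx": 0, "ty": -3.1, "tz": 3.5, "wx": 0, "wy": 0, "wz": 0, "jaw": 1}, {"tx": 0, "ty": -3.1, "tz": 3.5, "wx": 0, "wy": 0, "wz": 0, "jaw": 1}, {"tx": 0, "ty": -3.1, "tz": 3.5, "wx": 0, "wy": 0, "wz": 0, "jaw": 1}, {"tx": 0, "ty": -3.1, "tz": 3.5, "wx": 0, "wy": 0, "wz": 0, "jaw": 1}])

```text
time: 2.2
tool_pos: [623.3, 144.8, 296.5]
tcp_rot: [2.623, 1.57, 2.681]
contact_force: [0.3, 0.2, 0.1]
grip_width: 91.7
```

Run:
```python
from h import *
o=readout.get_obs(); print(o["time"],o["tool_pos"],o["tcp_rot"],o["joint_positions"])
cv2.imwrite("pics/w2.png",imaging.capture("wrist"))
```

```text
2.2 [623.31279062 144.81970015 296.47529858] [2.62261666 1.57037392 2.68146841] [1.08506201e-01 5.36294228e-01 1.08467022e+00 2.27738375e-04
 1.52098414e+00 4.96430743e-02]
```

View pics/w2.png

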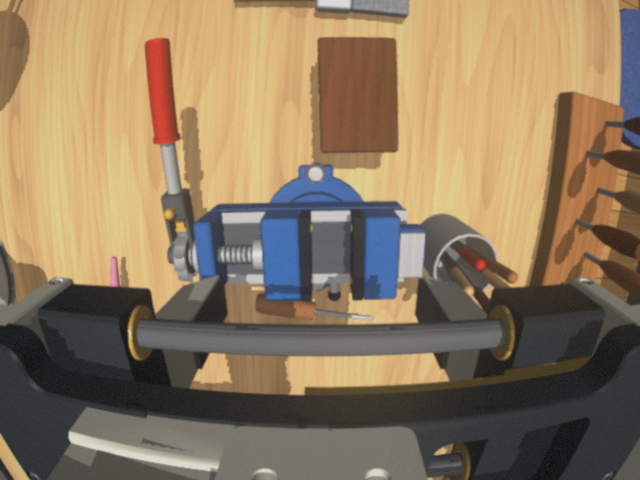

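Run:
```python
from h import *
t=cv2.imread("pics/w2.png")
cv2.imwrite("pics/c5.png",cv2.resize(t[190:310,160:430],None,fx=2.9,fy=2.9,interpolation=cv2.INTER_CUBIC))
cv2.imwrite("pics/c6.png",cv2.resize(t[195:305,250:410],None,fx=5,fy=5,interpolation=cv2.INTER_CUBIC))
```

```text
(no output)
```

View pics/c6.png

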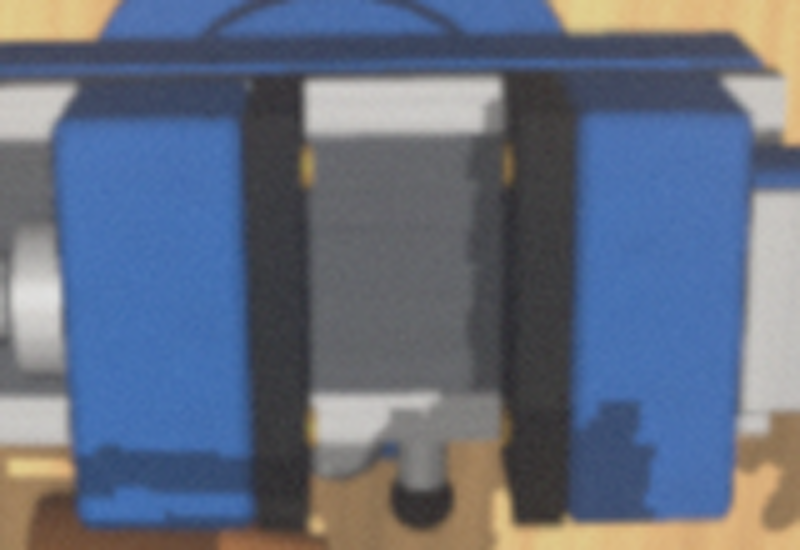

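Run:
```python
from h import *
np.set_printoptions(precision=1,suppress=True)
W=lambda u,v,z:at("wrist",250+(u-2)/5,195+(v-2)/5,z)
for n,u,v in [("mv bl",58,122),("mv br",242,122),("mv fr",253,521),("mv fl",82,524),("fx bl",576,114),("fx br",750,114),("fx fr",732,520),("fx fl",570,518),("rub m b",304,122),("rub m f",309,521),("rub f b",506,115),("rub f f",513,520)]: print(n,W(u,v,122))
print("bed edges z84",W(305,135,84),W(505,135,84),W(310,390,84))
```

```text
mv bl [576.7 136.8 122. ]
mv br [608.6 138.4 122. ]
mv fr [613.3  62.6 122. ]
mv fl [581.3  59.8 122. ]
fx bl [666. 143. 122.]
fx br [696.6 144.8 122. ]
fx fr [702.9  66.7 122. ]
fx fl [672.   66.1 122. ]
rub m b [619.3 139.  122. ]
rub m f [623.6  63.2 122. ]
rub f b [653.9 142.1 122. ]
rub f f [661.4  65.2 122. ]
bed edges z84 [619.1 126.8  84. ] [657.7 128.9  84. ] [622.6  73.9  84. ]
```

Emit:
arm_command(plan=[{"tx": 0, "ty": -4.72, "tz": -1.18, "wx": 0, "wy": 0, "wz": 0, "jaw": 0.4}, {"tx": 0, "ty": -4.72, "tz": -1.18, "wx": 0, "wy": 0, "wz": 0, "jaw": 0.4}, {"tx": 0, "ty": -4.72, "tz": -1.18, "wx": 0, "wy": 0, "wz": 0, "jaw": 0.4}, {"tx": 0, "ty": -4.72, "tz": -1.18, "wx": 0, "wy": 0, "wz": 0, "jaw": 0.4}, {"tx": 0, "ty": -4.72, "tz": -1.18, "wx": 0, "wy": 0, "wz": 0, "jaw": 0.4}, {"tx": 0, "ty": -4.72, "tz": -1.18, "wx": 0, "wy": 0, "wz": 0, "jaw": 0.4}, {"tx": 0, "ty": -4.72, "tz": -1.18, "wx": 0, "wy": 0, "wz": 0, "jaw": 0.4}, {"tx": 0, "ty": -4.72, "tz": -1.18, "wx": 0, "wy": 0, "wz": 0, "jaw": 0.4}, {"tx": 0, "ty": -4.72, "tz": -1.18, "wx": 0, "wy": 0, "wz": 0, "jaw": 0.4}, {"tx": 0, "ty": -4.72, "tz": -1.18, "wx": 0, "wy": 0, "wz": 0, "jaw": 0.4}, {"tx": 1.8, "ty": 0, "tz": 0, "wx": -0.13, "wy": 0, "wz": 0, "jaw": 0.4}, {"tx": 1.8, "ty": 0, "tz": 0, "wx": -0.13, "wy": 0, "wz": 0, "jaw": 0.4}, {"tx": 1.8, "ty": 0, "tz": 0, "wx": -0.13, "wy": 0, "wz": 0, "jaw": 0.4}, {"tx": 1.8, "ty": 0, "tz": 0, "wx": -0.13, "wy": 0, "wz": 0, "jaw": 0.4}, {"tx": 1.8, "ty": 0, "tz": 0, "wx": -0.13, "wy": 0, "wz": 0, "jaw": 0.4}])

```text
time: 3.75
tool_pos: [531.9, -331.6, 205.6]
tcp_rot: [1.565, 1.57, 2.279]
contact_force: [-0.4, 0.6, 0.8]
grip_width: 64.1
```

Run:
```python
from h import *
o=readout.get_obs(); print(o["time"],o["tool_pos"],o["tcp_rot"],o["joint_positions"],o["grip_width"])
cv2.imwrite("pics/w3.png",imaging.capture("wrist"))
```

```text
3.75 [ 531.93812968 -331.5678842   205.64984172] [1.56473668 1.57012155 2.27896865] [-6.79639155e-01  5.63082239e-01  1.28664966e+00  1.27698202e-04
  1.29252427e+00 -1.39390624e+00] 64.0845068602374
```

View pics/w3.png

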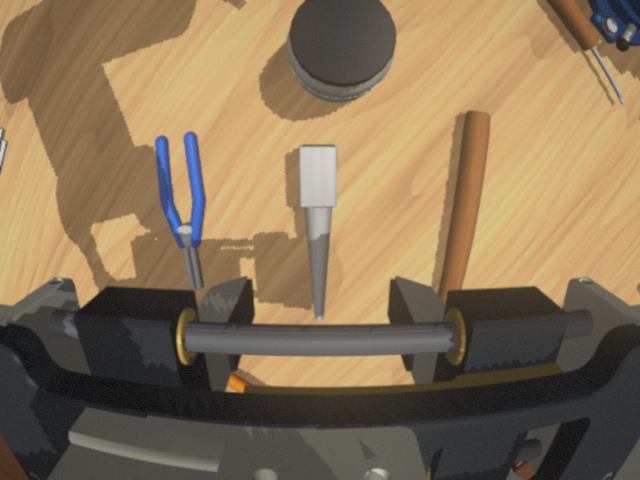

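Run:
```python
from h import *
np.set_printoptions(precision=1,suppress=True)
o=readout.get_obs(); T=R.from_euler("xyz",o["tcp_rot"]).as_matrix()
t=cv2.imread("pics/w3.png")
cv2.imwrite("pics/c7.png",cv2.resize(t[130:330,260:380],None,fx=4,fy=3,interpolation=cv2.INTER_CUBIC))
for n,u,v,z in [("",300,146,44),("",336,145,44),("",336,206,44),("",300,207,44),("tip",319,319,32)]:
    P=at("wrist",u,v,z); print(n,P,"tool",T.T@(P-o["tool_pos"]))
```

```text
[ 475.9 -293.    44. ] tool [158.7  63.6 -16.2]
 [ 496.8 -273.6   44. ] tool [158.7  64.4  12.2]
 [ 529.6 -310.5   44. ] tool [158.4  15.   12.6]
 [ 508.2 -330.4   44. ] tool [158.4  14.2 -16.7]
tip [ 591.7 -402.4   32. ] tool [169.7 -95.1  -1.4]
```

View pics/c7.png

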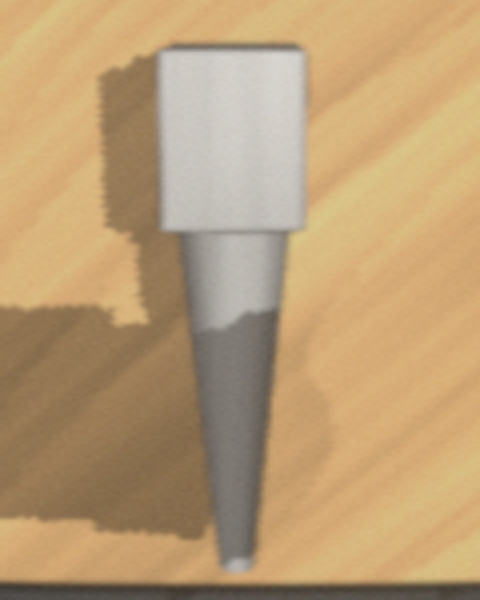

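Emit:
arm_command(plan=[{"tx": 4, "ty": -0.15, "tz": -0.2, "wx": 0, "wy": 0, "wz": 0, "jaw": 0.4}, {"tx": 4, "ty": 0, "tz": 0, "wx": 0, "wy": 0, "wz": 0, "jaw": 0.4}, {"tx": 4, "ty": 0, "tz": 0, "wx": 0, "wy": 0, "wz": 0, "jaw": 0.4}, {"tx": 3, "ty": 0, "tz": 0, "wx": 0, "wy": 0, "wz": 0, "jaw": 0.4}, {"tx": 1.5, "ty": 0, "tz": 0, "wx": 0, "wy": 0, "wz": 0, "jaw": 0.4}, {"tx": 0.5, "ty": 0, "tz": 0, "wx": 0, "wy": 0, "wz": 0, "jaw": 0.4}, {"tx": 0, "ty": 0, "tz": 0, "wx": 0, "wy": 0, "wz": 0, "jaw": 0.4}, {"tx": 0, "ty": 0, "tz": 0, "wx": 0, "wy": 0, "wz": 0, "jaw": 0.4}])

```text
time: 4.6
tool_pos: [532.6, -335.0, 38.5]
tcp_rot: [-1.358, 1.568, -0.649]
contact_force: [0.1, -0.6, 1.2]
grip_width: 64.2
```

Emit:
arm_command(plan=[{"tx": 0, "ty": 0, "tz": 0, "wx": 0, "wy": 0, "wz": 0, "jaw": -1}, {"tx": 0, "ty": 0, "tz": 0, "wx": 0, "wy": 0, "wz": 0, "jaw": -1}, {"tx": 0, "ty": 0, "tz": 0, "wx": 0, "wy": 0, "wz": 0, "jaw": -1}, {"tx": 0, "ty": 0, "tz": 0, "wx": 0, "wy": 0, "wz": 0, "jaw": -1}, {"tx": 0, "ty": 0, "tz": 0, "wx": 0, "wy": 0, "wz": 0, "jaw": -1}, {"tx": 0, "ty": 0, "tz": 0, "wx": 0, "wy": 0, "wz": 0, "jaw": -1}, {"tx": 0, "ty": 0, "tz": 0, "wx": 0, "wy": 0, "wz": 0, "jaw": -1}, {"tx": 0, "ty": 0, "tz": 0, "wx": 0, "wy": 0, "wz": 0, "jaw": -1}, {"tx": 0, "ty": 0, "tz": 0, "wx": 0, "wy": 0, "wz": 0, "jaw": -1}, {"tx": 0, "ty": 0, "tz": 0, "wx": 0, "wy": 0, "wz": 0, "jaw": -1}])

```text
time: 5.6
tool_pos: [531.5, -334.4, 36.7]
tcp_rot: [2.676, 1.571, -2.898]
contact_force: [-0.7, -1.6, 0.8]
grip_width: 21.1
```

Emit:
arm_command(plan=[{"tx": -0.5, "ty": 0, "tz": 0, "wx": 0, "wy": 0, "wz": 0, "jaw": -1}, {"tx": -1, "ty": 0, "tz": 0, "wx": 0, "wy": 0, "wz": 0, "jaw": -1}, {"tx": -1.5, "ty": 0, "tz": 0, "wx": 0, "wy": 0, "wz": 0, "jaw": -1}, {"tx": -2, "ty": 0, "tz": 0, "wx": 0, "wy": 0, "wz": 0, "jaw": -1}, {"tx": -2, "ty": 0, "tz": 0, "wx": 0, "wy": 0, "wz": 0, "jaw": -1}, {"tx": 0, "ty": 0, "tz": 0, "wx": 0, "wy": 0, "wz": 0, "jaw": -1}, {"tx": 0, "ty": 0, "tz": 0, "wx": 0, "wy": 0, "wz": 0, "jaw": -1}])

```text
time: 6.3
tool_pos: [531.7, -334.2, 107.2]
tcp_rot: [-1.211, 1.57, -0.502]
contact_force: [-0.3, -0.1, -6.9]
grip_width: 21.0
```

Run:
```python
from h import *
o=readout.get_obs(); print(o["time"],o["tool_pos"],o["joint_positions"],o["grip_width"],o["contact_force"],o["moment"])
cv2.imwrite("pics/w4.png",imaging.capture("wrist"))
s=imaging.capture("scene"); cv2.imwrite("pics/s4.png",cv2.resize(s[120:300,140:380],None,fx=3.3,fy=3.3))
```

```text
6.3 [ 531.73050896 -334.22959157  107.18762132] [-6.83199501e-01  6.59288468e-01  1.40172596e+00  2.12633233e-04
  1.07955730e+00 -1.39240821e+00] 21.04697551416004 [-0.26887905 -0.10798987 -6.93166593] [-0.14541488 -0.04345279  0.04957456]
```

View pics/w4.png

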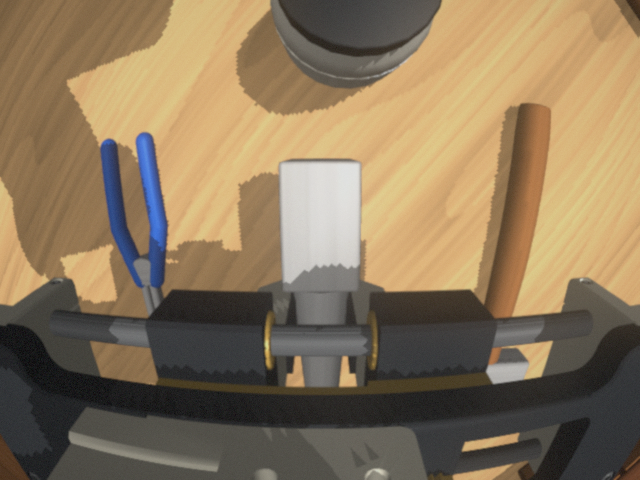

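View pics/s4.png

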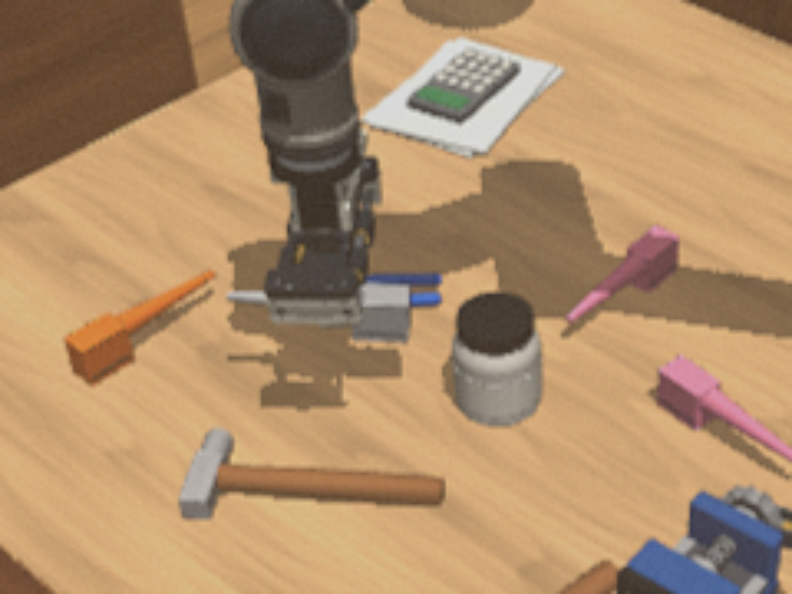

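Run:
```python
from h import *
np.set_printoptions(precision=1,suppress=True)
o=readout.get_obs(); T=R.from_euler("xyz",o["tcp_rot"]).as_matrix()
for tilt in (0,.05,.1,-.05):
  print(tilt)
  for y,z in [(65.8,-15),(65.8,15),(15.8,15),(15.8,-15)]:
    p=np.array([-7.3-4.7,y,z]); # about grasp axis
    c,s=np.cos(tilt),np.sin(tilt)
    p=np.array([c*(-12)+s*y+4.7, c*y-s*(-12),z])
    print(proj("wrist",o["tool_pos"]+T@p))
```

```text
0
[278.1 161.9]
[363.9 161.9]
[359.8 293. ]
[282.1 293.1]
0.05
[279.1 159.6]
[362.9 159.6]
[359.6 290.8]
[282.2 290.8]
0.1
[280.  157.9]
[361.9 157.9]
[359.5 288.7]
[282.4 288.7]
-0.05
[277.  164.7]
[365.  164.7]
[359.9 295.3]
[281.9 295.4]
```

Run:
```python
from h import *
t=cv2.imread("pics/w4.png")
cv2.imwrite("pics/c8.png",cv2.resize(t[145:305,260:380],None,fx=5,fy=3.7,interpolation=cv2.INTER_CUBIC))
g=cv2.cvtColor(t,cv2.COLOR_BGR2GRAY).astype(int)
for r in (164,170,180,200,220,240,255): print(r,g[r,274:286],g[r,354:368])
print(g[154:170,320])
print(g[280:296,300],g[280:296,340])
```

```text
164 [192 197 194 191 177 162 173 186 200 203 202 202] [215 218 214 213 208 190 172 166 172 178 177 179 183 190]
170 [193 191 186 179 160 160 177 197 212 213 214 211] [224 224 223 221 215 194 174 170 188 194 194 194 192 194]
180 [132 130 131 130 134 148 173 193 210 213 212 212] [224 224 224 221 214 195 174 176 189 197 197 196 194 194]
200 [137 134 136 133 131 144 163 183 201 210 211 211] [222 221 219 218 210 195 173 159 177 183 182 183 183 188]
220 [130 129 130 131 128 128 144 170 189 202 206 206] [218 218 216 212 200 186 170 177 193 198 199 200 198 198]
240 [130 129 129 125 125 126 135 152 174 191 200 206] [212 211 208 201 192 170 149 159 176 163 148 156 175 186]
255 [118 122 122 124 123 123 121 137 162 180 196 199] [208 207 201 195 181 161 130 126 131 130 137 160 177 185]
[195 196 194 188 151 113 115 148 185 205 217 222 221 223 220 222]
[126 125 125 126 127 124 123 123 124 122 119 114 109 110 106 110] [126 128 126 127 124 126 124 126 123 123 117 109 104 103 102 101]
```

View pics/c8.png

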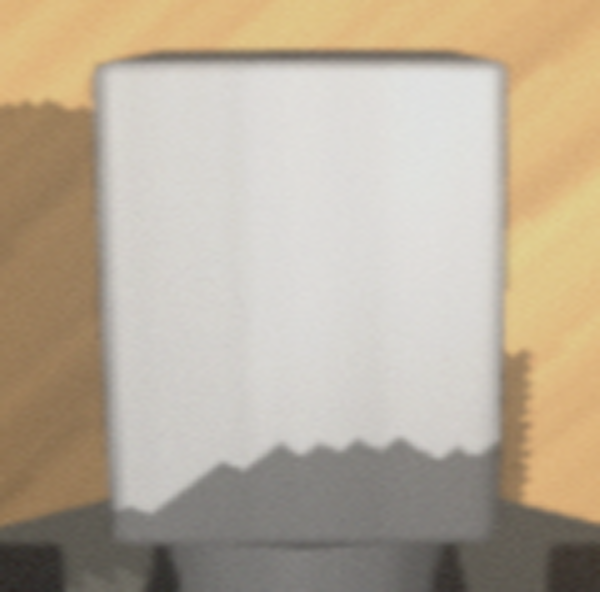

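Run:
```python
from h import *
np.set_printoptions(precision=1,suppress=True)
o=readout.get_obs(); T=R.from_euler("xyz",o["tcp_rot"]).as_matrix()
for tilt in (0,.05,.1):
  c,s=np.cos(tilt),np.sin(tilt)
  q=[]
  for x,y,z in [(0,-94.2,0),(-12,15.8,15),(-12,65.8,15),(32,65.8,15),(32,15.8,15),(-12,65.8,-15)]:
    p=np.array([c*x+s*y+4.7, c*y-s*x,z]); q.append(proj("scene",o["tool_pos"]+T@p))
  q=np.array(q); q=(q-[140,120])*3.3; print(tilt,q.tolist())
```

```text
0 [[228.81598010357934, 297.5273728735072], [349.1823295437781, 298.6891281358191], [406.26433629454044, 299.0541855727796], [410.04339137562295, 336.97489903753143], [354.227441664694, 336.61277220647736], [409.3291533056564, 277.49109889692676]]
0.05 [[228.11456710709308, 293.4256727567239], [349.93843888541227, 299.40234935705865], [407.1439196453232, 301.96480533935244], [408.4414290430659, 339.69590354077667], [352.50498998656707, 337.2326225757435], [410.1894861267824, 280.391039712356]]
0.1 [[227.67761714690965, 289.31626715480166], [350.65048559526343, 300.13930676502315], [407.8337810440273, 304.8833668478461], [406.658847823288, 342.3330715233554], [350.7350083493496, 337.7828562794616], [410.86316819910337, 283.29907770061726]]
```

Run:
```python
from h import *
np.set_printoptions(precision=1,suppress=True)
t=cv2.imread("pics/top0.png"); 
cv2.imwrite("pics/c9.png",cv2.resize(t[100:180,205:295],None,fx=7,fy=7,interpolation=cv2.INTER_CUBIC))
print("pot from wrist fixed jaw ref; top:")
```

```text
pot from wrist fixed jaw ref; top:
```

View pics/c9.png

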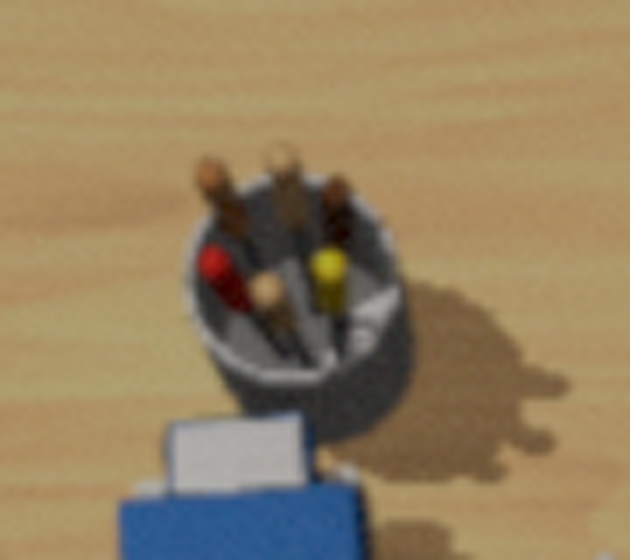

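Emit:
arm_command(plan=[{"tx": -2, "ty": 0, "tz": 0, "wx": 0, "wy": 0, "wz": 0.025, "jaw": -1}, {"tx": -2, "ty": 0, "tz": 0, "wx": 0, "wy": 0, "wz": 0.025, "jaw": -1}, {"tx": -2, "ty": 0, "tz": 0, "wx": 0, "wy": 0, "wz": 0, "jaw": -1}, {"tx": -2, "ty": 0, "tz": 0, "wx": 0, "wy": 0, "wz": 0, "jaw": -1}, {"tx": -2, "ty": 0, "tz": 0, "wx": 0, "wy": 0, "wz": 0, "jaw": -1}])

```text
time: 6.9
tool_pos: [533.5, -336.6, 205.8]
tcp_rot: [1.578, 1.518, 2.287]
contact_force: [0.1, -0.6, -6.7]
grip_width: 21.1
```

Run:
```python
from h import *
np.set_printoptions(precision=1,suppress=True)
C=lambda u,v,z:at("top",205+(u-3)/7,100+(v-3)/7,z)
print("rim c",C(295,278,100)); 
for u,v in [(267,285),(330,262),(213,262)]: print("file top",C(u,v,160))
print("top-wrist offset check fixed jaw: top fx front mid vs wrist", (667.2,111),)
o=readout.get_obs(); print(o["tool_pos"],R.from_euler("xyz",o["tcp_rot"]).as_matrix())
```

```text
rim c [774.5  94.4 100. ]
file top [754.3  97.3 160. ]
file top [762.  77. 160.]
file top [762.  114.9 160. ]
top-wrist offset check fixed jaw: top fx front mid vs wrist (667.2, 111)
[ 533.5 -336.6  205.8] [[-0.  -0.7  0.8]
 [ 0.   0.8  0.7]
 [-1.   0.1 -0. ]]
```

```bash
cat >> h.py <<'E'
def Rdes(phi,tilt=0):
    z=np.array([np.cos(phi),np.sin(phi),0]); x=np.array([0,0,-1.]); y=np.cross(z,x)
    return np.c_[x,y,z]@R.from_rotvec([0,0,tilt]).as_matrix()
def cmd(phi,tilt,P=None):
    o=readout.get_obs(); T=R.from_euler("xyz",o["tcp_rot"]).as_matrix()
    rv=R.from_matrix(T.T@Rdes(phi,tilt)).as_rotvec()
    sh=None if P is None else T.T@(np.array(P)-o["tool_pos"])/10
    print("rotvec",rv.round(4),"shift cm",None if sh is None else sh.round(3),"pos",o["tool_pos"].round(1),"t",o["time"])
E
python3 -c "
from h import *
cmd(.063,.05,[643.3,49.6,200])"
```

```text
rotvec [ 0.6451 -0.0335 -0.0025] shift cm [ 1.731 22.107 33.481] pos [ 533.5 -336.6  205.8] t 6.9
```

Emit:
arm_command(plan=[{"tx": 0.1, "ty": 0.9, "tz": 1.4, "wx": 0, "wy": 0, "wz": 0, "jaw": -1}, {"tx": 0.15, "ty": 1.84, "tz": 2.79, "wx": 0, "wy": 0, "wz": 0, "jaw": -1}, {"tx": 0.15, "ty": 1.84, "tz": 2.79, "wx": 0, "wy": 0, "wz": 0, "jaw": -1}, {"tx": 0.15, "ty": 1.84, "tz": 2.79, "wx": 0, "wy": 0, "wz": 0, "jaw": -1}, {"tx": 0.15, "ty": 1.84, "tz": 2.79, "wx": 0, "wy": 0, "wz": 0, "jaw": -1}, {"tx": 0.15, "ty": 1.84, "tz": 2.79, "wx": 0, "wy": 0, "wz": 0, "jaw": -1}, {"tx": 0.15, "ty": 1.84, "tz": 2.79, "wx": 0, "wy": 0, "wz": 0, "jaw": -1}, {"tx": 0.15, "ty": 1.84, "tz": 2.79, "wx": 0, "wy": 0, "wz": 0, "jaw": -1}, {"tx": 0.15, "ty": 1.84, "tz": 2.79, "wx": 0, "wy": 0, "wz": 0, "jaw": -1}, {"tx": 0.15, "ty": 1.84, "tz": 2.79, "wx": 0, "wy": 0, "wz": 0, "jaw": -1}, {"tx": 0.15, "ty": 1.84, "tz": 2.79, "wx": 0, "wy": 0, "wz": 0, "jaw": -1}, {"tx": 0.1, "ty": 1.84, "tz": 2.79, "wx": 0, "wy": 0, "wz": 0, "jaw": -1}, {"tx": 0, "ty": 0.9, "tz": 1.4, "wx": 0.065, "wy": -0.0034, "wz": 0, "jaw": -1}, {"tx": 0, "ty": 0, "tz": 0, "wx": 0.129, "wy": -0.0067, "wz": 0, "jaw": -1}, {"tx": 0, "ty": 0, "tz": 0, "wx": 0.129, "wy": -0.0067, "wz": 0, "jaw": -1}, {"tx": 0, "ty": 0, "tz": 0, "wx": 0.129, "wy": -0.0067, "wz": 0, "jaw": -1}, {"tx": 0, "ty": 0, "tz": 0, "wx": 0.129, "wy": -0.0067, "wz": 0, "jaw": -1}, {"tx": 0, "ty": 0, "tz": 0, "wx": 0.065, "wy": -0.0034, "wz": 0, "jaw": -1}, {"tx": 0, "ty": 0, "tz": 0, "wx": 0, "wy": 0, "wz": 0, "jaw": -1}])

```text
time: 8.8
tool_pos: [643.0, 49.6, 198.6]
tcp_rot: [1.622, 1.52, 1.684]
contact_force: [0.0, 0.3, -6.1]
grip_width: 21.0
```

Run:
```python
from h import *
cmd(.063,.05,[643.3,49.6,190])
print(readout.get_obs()["contact_force"],readout.get_obs()["grip_width"])
cv2.imwrite("pics/w5.png",imaging.capture("wrist"))
```

```text
rotvec [-0.001  -0.0026 -0.001 ] shift cm [ 0.859 -0.045  0.03 ] pos [643.   49.6 198.6] t 8.8
[ 0.00883989  0.29659635 -6.1059122 ] 21.024238463597488
```

View pics/w5.png

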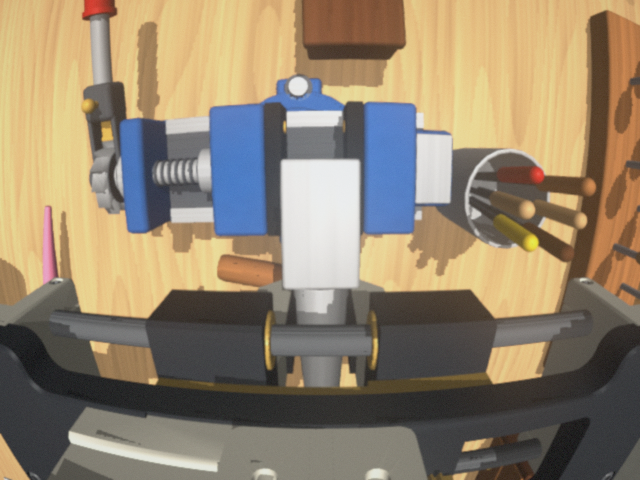

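Run:
```python
from h import *
t=cv2.imread("pics/w5.png")
cv2.imwrite("pics/c10.png",cv2.resize(t[95:245,205:425],None,fx=3.6,fy=3.6,interpolation=cv2.INTER_CUBIC))
```

```text
(no output)
```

View pics/c10.png

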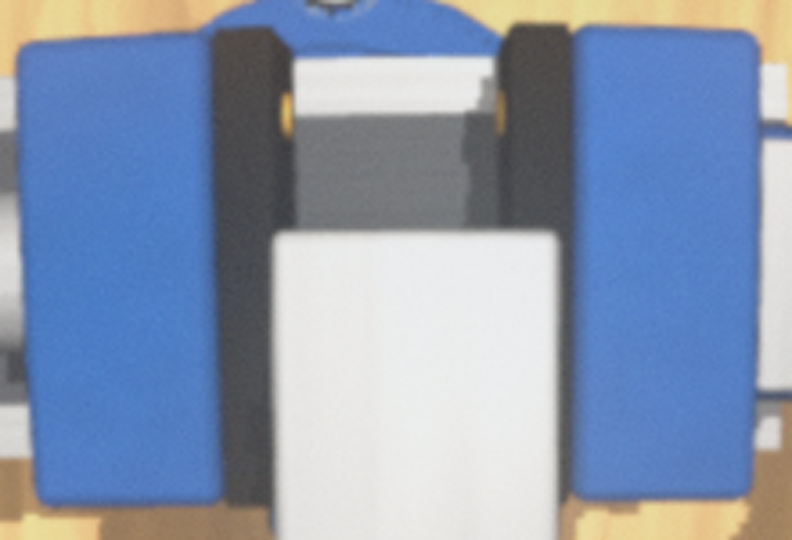

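Run:
```python
from h import *
np.set_printoptions(precision=1,suppress=True)
o=readout.get_obs(); T=R.from_euler("xyz",o["tcp_rot"]).as_matrix(); z0=Rdes(.063)
def q(n,u,v,z):
    P=at("wrist",205+(u-1.3)/3.6,95+(v-1.3)/3.6,z); print(n,P,"lvl tool",z0.T@(P-o["tool_pos"]))
q("mv blue b",211,40,122);q("mv blue f",221,500,122);q("mv back b",20,45,122);q("mv back f",38,505,122)
q("fx blue b",573,28,122);q("fx blue f",575,497,122);q("fx back b",760,35,122);q("fx back f",752,497,122)
q("mv rub b",277,30,122)
q("fx rub b",502,28,122)
for dz in (7.3,):
  q("blk l",275,235,o["tool_pos"][2]+10);q("blk r",557,233,o["tool_pos"][2]+10)
  P=at("wrist",282.5,291,o["tool_pos"][2]+8);print(z0.T@(P-o["tool_pos"]));P=at("wrist",359,291,o["tool_pos"][2]+8);print(z0.T@(P-o["tool_pos"]))
```

```text
mv blue b [603.5 142.6 122. ] lvl tool [ 76.9  95.5 -33.8]
mv blue f [608.7  66.4 122. ] lvl tool [ 76.9  19.  -33.3]
mv back b [571.2 141.4 122. ] lvl tool [ 76.9  96.3 -66.1]
mv back f [576.7  63.4 122. ] lvl tool [ 76.9  18.1 -65.5]
fx blue b [661.7 148.1 122. ] lvl tool [76.9 97.3 24.7]
fx blue f [668.1  70.7 122. ] lvl tool [76.9 19.6 26.1]
fx back b [692.7 150.3 122. ] lvl tool [76.9 97.5 55.7]
fx back f [698.6  72.8 122. ] lvl tool [76.9 19.7 56.8]
mv rub b [614.2 144.7 122. ] lvl tool [ 76.9  96.8 -23. ]
fx rub b [650.3 147.1 122. ] lvl tool [76.9 97.  13.2]
blk l [625.  114.4 208.9] lvl tool [-10.   65.9 -14.1]
blk r [652.4 116.4 208.9] lvl tool [-10.   66.2  13.3]
[ -8.   16.2 -14.9]
[-8.  16.3 14.6]
```

Emit:
arm_command(plan=[{"tx": 1, "ty": 0.15, "tz": -0.15, "wx": -0.01, "wy": 0, "wz": 0, "jaw": -1}, {"tx": 1, "ty": 0.15, "tz": -0.15, "wx": 0, "wy": 0, "wz": 0, "jaw": -1}, {"tx": 0.8, "ty": 0.1, "tz": 0, "wx": 0, "wy": 0, "wz": 0, "jaw": -1}, {"tx": 0, "ty": 0, "tz": 0, "wx": 0, "wy": 0, "wz": 0, "jaw": -1}, {"tx": 0, "ty": 0, "tz": 0, "wx": 0, "wy": 0, "wz": 0, "jaw": -1}])

```text
time: 9.35
tool_pos: [640.8, 54.1, 172.5]
tcp_rot: [1.548, 1.52, 1.62]
contact_force: [0.2, 0.7, -6.9]
grip_width: 21.1
```

Run:
```python
from h import *
o=readout.get_obs();print(o["tool_pos"],o["time"])
t=imaging.capture("wrist")
cv2.imwrite("pics/w6.png",t)
cv2.imwrite("pics/c11.png",cv2.resize(t[70:245,190:435],None,fx=3.2,fy=3.2,interpolation=cv2.INTER_CUBIC))
s=imaging.capture("scene"); cv2.imwrite("pics/s6.png",cv2.resize(s[200:380,240:440],None,fx=3.3,fy=3.3))
```

```text
[640.83379604  54.09507696 172.52434294] 9.35
```

View pics/c11.png

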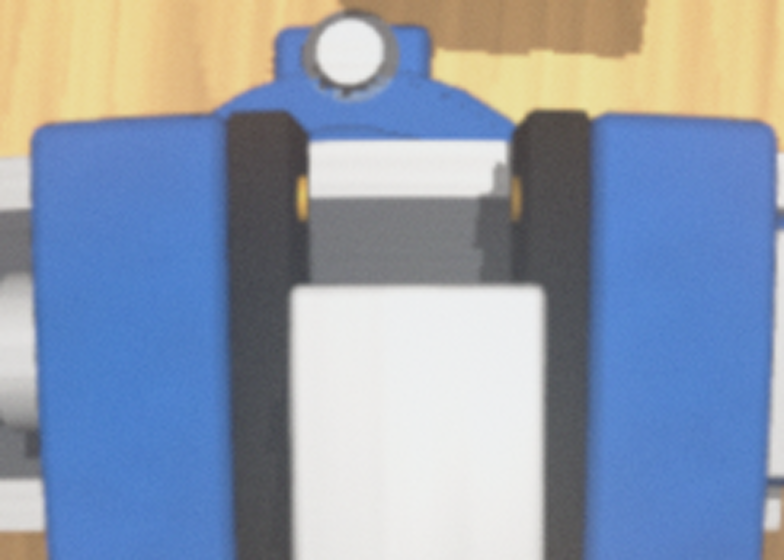

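View pics/s6.png

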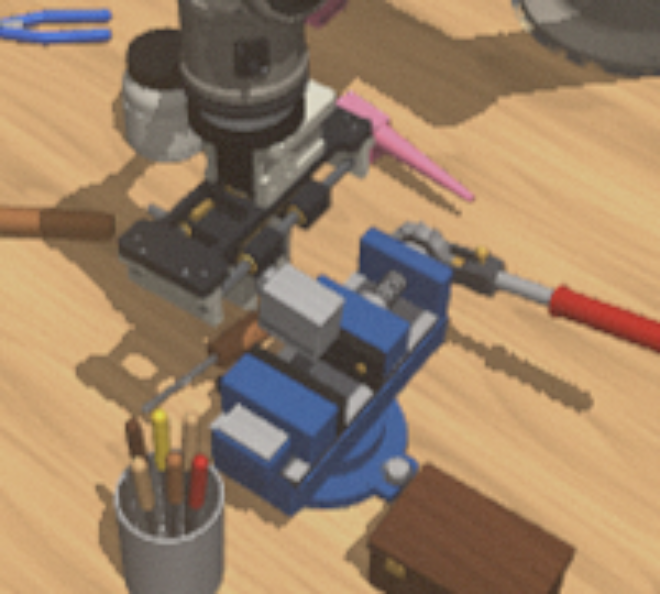

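Run:
```python
from h import *
np.set_printoptions(precision=1,suppress=True)
o=readout.get_obs(); T=R.from_euler("xyz",o["tcp_rot"]).as_matrix(); phi=np.arctan2(T[1,2],T[0,2]); print("phi",phi); z0=Rdes(phi)
def q(n,u,v,z):
    P=at("wrist",190+(u-1.1)/3.2,70+(v-1.1)/3.2,z); print(n,P,"lvl tool",z0.T@(P-o["tool_pos"]))
q("mv blue b",228,122,122);q("mv blue f",234,555,122);q("mv back b",34,130,122)
q("fx blue b",592,118,122);q("fx blue f",585,555,122);q("fx back b",774,125,122)
q("mv rub b",292,115,122);q("fx rub b",527,112,122)
q("blk l",292,288,o["tool_pos"][2]+10);q("blk r",544,288,o["tool_pos"][2]+10)
q("mv rub foot",306,200,84);q("fx rub foot",512,200,84)
q("bed edge",400,140,84)
# full picture: find jaw near edges
t=cv2.imread("pics/w6.png"); cv2.imwrite("pics/c12.png",cv2.resize(t[200:320,190:450],None,fx=3,fy=3))
```

```text
phi 0.07216336163860457
mv blue b [604.1 142.9 122. ] lvl tool [ 51.3  91.4 -30.7]
mv blue f [608.8  71.4 122. ] lvl tool [ 51.3  19.8 -31.1]
mv back b [571.4 141.  122. ] lvl tool [ 51.3  91.9 -63.4]
fx blue b [662.2 147.8 122. ] lvl tool [51.3 92.  27.7]
fx blue f [667.6  75.7 122. ] lvl tool [51.3 19.7 27.9]
fx back b [692.7 150.4 122. ] lvl tool [51.3 92.4 58.3]
mv rub b [614.3 144.5 122. ] lvl tool [ 51.3  92.3 -20.3]
fx rub b [651.7 147.7 122. ] lvl tool [51.3 92.7 17.2]
blk l [622.4 118.8 183.3] lvl tool [-10.   66.1 -14.1]
blk r [649.9 120.8 183.3] lvl tool [-10.   66.1  13.5]
mv rub foot [614.  132.2  84. ] lvl tool [ 89.3  80.  -21.5]
fx rub foot [653.3 135.   84. ] lvl tool [89.3 80.  17.9]
bed edge [631.1 144.9  84. ] lvl tool [89.3 91.5 -3.5]
```

View pics/c12.png

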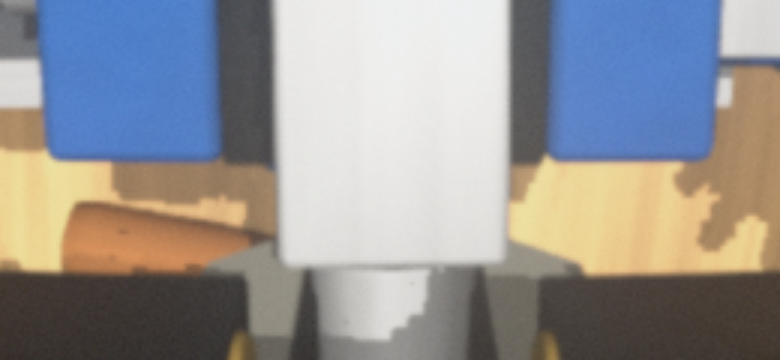

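Run:
```python
from h import *
np.set_printoptions(precision=1,suppress=True)
o=readout.get_obs(); z0=Rdes(.0722)
for u,v in [(100,159),(180,160),(640,160),(600,160)]:
    P=at("wrist",190+(u-1)/3,200+(v-1)/3,122); print(z0.T@(P-o["tool_pos"]))
T=R.from_euler("xyz",o["tcp_rot"]).as_matrix();print(T.round(3))
```

```text
[ 51.3  14.3 -53.7]
[ 51.3  14.2 -38.6]
[51.3 14.1 45.1]
[51.3 14.1 37.6]
[[-0.  -0.1  1. ]
 [ 0.1  1.   0.1]
 [-1.   0.1  0. ]]
```

Emit:
arm_command(plan=[{"tx": 0.6, "ty": -0.03, "tz": -0.06, "wx": 0, "wy": 0, "wz": 0, "jaw": -1}, {"tx": 0.6, "ty": -0.03, "tz": -0.06, "wx": 0, "wy": 0, "wz": 0, "jaw": -1}, {"tx": 0.6, "ty": -0.03, "tz": 0, "wx": 0, "wy": 0, "wz": 0, "jaw": -1}, {"tx": 0.6, "ty": -0.03, "tz": 0, "wx": 0, "wy": 0, "wz": 0, "jaw": -1}, {"tx": 0.5, "ty": -0.03, "tz": 0, "wx": 0, "wy": 0, "wz": 0, "jaw": -1}, {"tx": 0, "ty": 0, "tz": 0, "wx": 0, "wy": 0, "wz": 0, "jaw": -1}, {"tx": 0, "ty": 0, "tz": 0, "wx": 0, "wy": 0, "wz": 0, "jaw": -1}])

```text
time: 10.15
tool_pos: [639.8, 53.9, 143.8]
tcp_rot: [1.539, 1.52, 1.611]
contact_force: [-1.0, 0.8, -5.2]
grip_width: 21.1
```

Run:
```python
from h import *
o=readout.get_obs();print(o["tool_pos"],o["time"],o["contact_force"],o["moment"])
t=imaging.capture("wrist")
cv2.imwrite("pics/w7.png",t)
```

```text
[639.76763627  53.91093836 143.78135067] 10.15 [-0.96195876  0.79449422 -5.15857898] [-0.34361812  0.01335057  0.04839693]
```

View pics/w7.png

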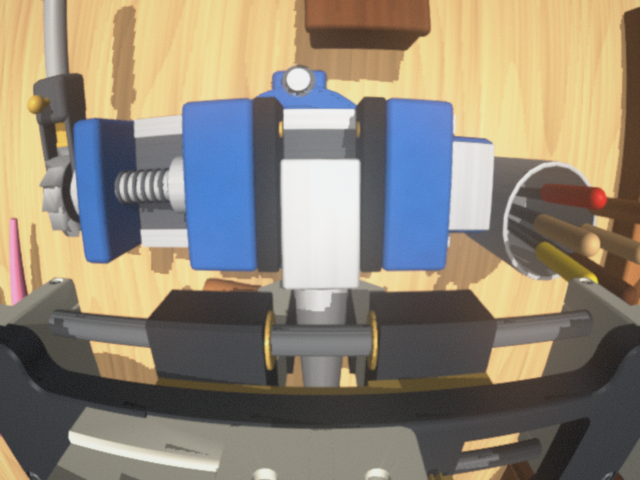

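Run:
```python
from h import *
t=cv2.imread("pics/w7.png")
cv2.imwrite("pics/c13.png",cv2.resize(t[90:300,180:455],None,fx=2.8,fy=2.8,interpolation=cv2.INTER_CUBIC))
```

```text
(no output)
```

View pics/c13.png

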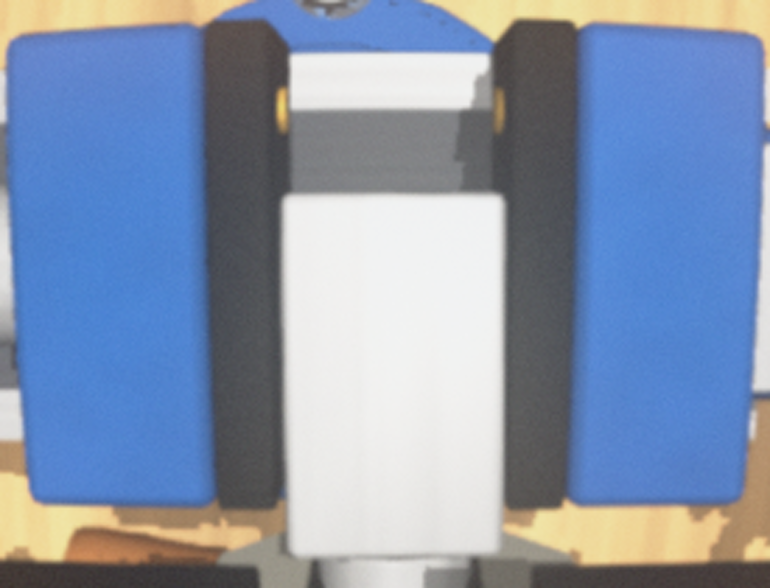

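Emit:
arm_command(plan=[{"tx": 0.5, "ty": -0.025, "tz": 0, "wx": 0, "wy": 0, "wz": 0, "jaw": -1}, {"tx": 0.5, "ty": -0.025, "tz": 0, "wx": 0, "wy": 0, "wz": 0, "jaw": -1}, {"tx": 0.4, "ty": -0.02, "tz": 0, "wx": 0, "wy": 0, "wz": 0, "jaw": -1}, {"tx": 0.3, "ty": -0.015, "tz": 0, "wx": 0, "wy": 0, "wz": 0, "jaw": -1}, {"tx": 0, "ty": 0, "tz": 0, "wx": 0, "wy": 0, "wz": 0, "jaw": -1}, {"tx": 0, "ty": 0, "tz": 0, "wx": 0, "wy": 0, "wz": 0, "jaw": -1}])

```text
time: 10.8
tool_pos: [639.8, 53.9, 126.8]
tcp_rot: [1.537, 1.52, 1.609]
contact_force: [0.4, 0.4, -6.1]
grip_width: 21.1
```

Run:
```python
from h import *
o=readout.get_obs();print(o["tool_pos"],o["time"],o["contact_force"],o["moment"])
```

```text
[639.79460796  53.90720195 126.81090881] 10.8 [ 0.35562143  0.37437803 -6.08196518] [-0.3459328   0.02752939  0.03565854]
```

Emit:
arm_command(plan=[{"tx": 0.15, "ty": 0, "tz": 0, "wx": 0, "wy": 0, "wz": 0, "jaw": -1}, {"tx": 0.15, "ty": 0, "tz": 0, "wx": 0, "wy": 0, "wz": 0, "jaw": -1}, {"tx": 0, "ty": 0, "tz": 0, "wx": 0, "wy": 0, "wz": 0, "jaw": -1}, {"tx": 0, "ty": 0, "tz": 0, "wx": 0, "wy": 0, "wz": 0, "jaw": -1}])

```text
time: 11.2
tool_pos: [639.9, 54.0, 124.1]
tcp_rot: [1.526, 1.52, 1.598]
contact_force: [1.1, -1.1, -4.6]
grip_width: 20.9
```

Emit:
arm_command(plan=[{"tx": 0.1, "ty": 0, "tz": 0, "wx": 0, "wy": 0, "wz": 0, "jaw": -1}, {"tx": 0, "ty": 0, "tz": 0, "wx": 0, "wy": 0, "wz": 0, "jaw": -1}, {"tx": 0, "ty": 0, "tz": 0, "wx": 0, "wy": 0, "wz": 0, "jaw": -1}])

```text
time: 11.5
tool_pos: [639.9, 53.9, 123.1]
tcp_rot: [1.526, 1.521, 1.598]
contact_force: [0.6, -0.9, -3.3]
grip_width: 20.7
```

Emit:
arm_command(plan=[{"tx": 0.1, "ty": 0, "tz": 0, "wx": 0, "wy": 0, "wz": 0, "jaw": -1}, {"tx": 0, "ty": 0, "tz": 0, "wx": 0, "wy": 0, "wz": 0, "jaw": -1}, {"tx": 0, "ty": 0, "tz": 0, "wx": 0, "wy": 0, "wz": 0, "jaw": -1}])

```text
time: 11.8
tool_pos: [639.9, 54.0, 122.0]
tcp_rot: [1.527, 1.52, 1.599]
contact_force: [0.5, -2.5, -3.0]
grip_width: 21.1
```

Run:
```python
from h import *
o=readout.get_obs();print(o["tool_pos"],o["time"],o["contact_force"],o["moment"])
t=imaging.capture("wrist")
cv2.imwrite("pics/c14.png",cv2.resize(t[90:310,180:455],None,fx=2.7,fy=2.7,interpolation=cv2.INTER_CUBIC))
s=imaging.capture("scene"); cv2.imwrite("pics/s7.png",cv2.resize(s[240:360,270:410],None,fx=5,fy=5))
```

```text
[639.91672158  54.02190033 122.0435394 ] 11.8 [ 0.50403066 -2.45172968 -2.95547085] [-0.50745783 -0.05871822 -0.01145852]
```

View pics/c14.png

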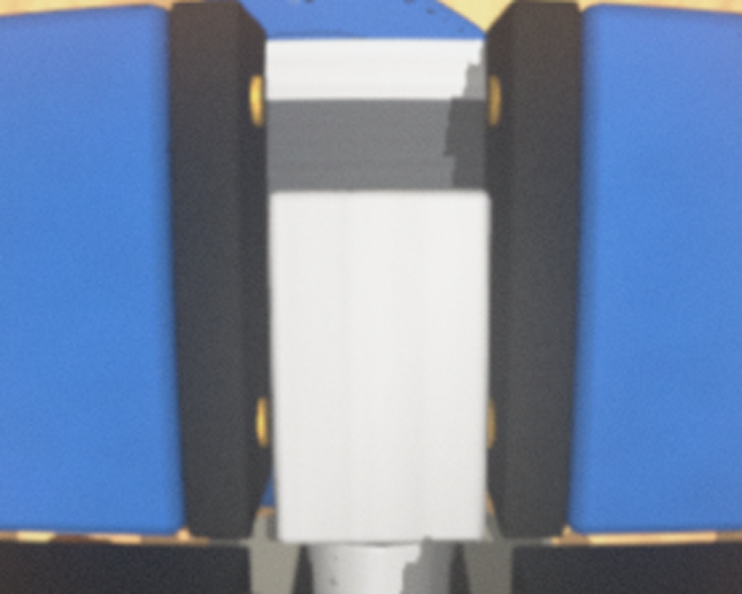

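View pics/s7.png

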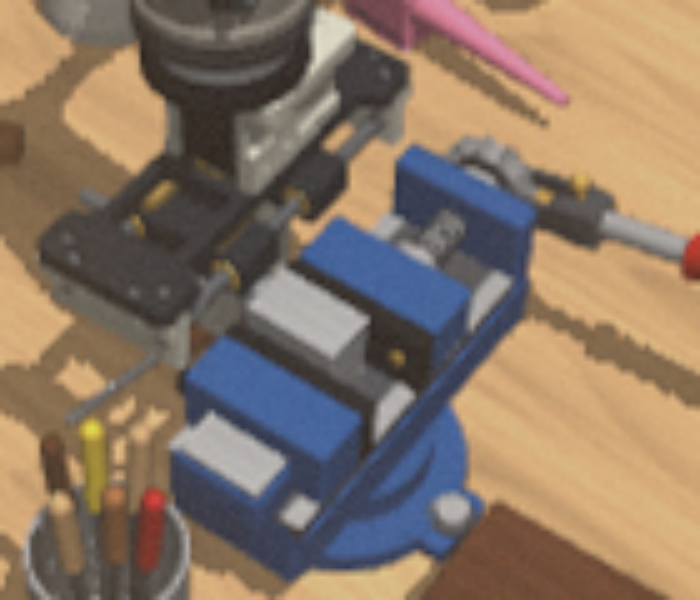

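Run:
```python
from h import *
np.set_printoptions(precision=1,suppress=True)
o=readout.get_obs(); z0=Rdes(.0722)
def q(n,u,v,z): print(n, z0.T@(at("wrist",180+(u-.9)/2.7,90+(v-.9)/2.7,z)-o["tool_pos"]))
q("jaw near",150,530,122);q("jaw near r",610,528,122);q("rub near",220,537,122);q("jaw far r",560,3,122);q("jaw far l",200,3,122)
q("blk near",380,541,128.5);q("blk far",380,191,129.5)
q("blk nearL",281,541,128.5);q("R",484,541,128.5);q("farL",271,191,129.5);q("farR",489,191,129.5)
q("rubL near",255,537,122);q("rubR near",503,537,122);q("rubL far",236,5,122);q("rubR far",514,5,122)
```

```text
jaw near [  0.   14.9 -35.4]
jaw near r [ 0.  15.2 34.9]
rub near [  0.   14.  -24.5]
jaw far r [ 0.  92.5 24.9]
jaw far l [  0.   92.5 -25.4]
blk near [-6.5 16.1 -0.3]
blk far [-7.5 65.6 -0.3]
blk nearL [ -6.5  16.  -14.5]
R [-6.5 16.  14.8]
farL [ -7.5  65.7 -14.7]
farR [-7.5 65.7 14.2]
rubL near [  0.   14.  -19.1]
rubR near [ 0.  14.  18.4]
rubL far [  0.   92.  -20.3]
rubR far [ 0.  92.  18.4]
```

Emit:
arm_command(plan=[{"tx": -0.15, "ty": 0.06, "tz": 0, "wx": 0, "wy": 0, "wz": 0, "jaw": -1}, {"tx": 0, "ty": 0.06, "tz": -0.03, "wx": 0, "wy": 0, "wz": 0, "jaw": -1}, {"tx": 0.1, "ty": 0, "tz": 0, "wx": 0, "wy": 0, "wz": 0, "jaw": -1}, {"tx": 0.1, "ty": 0, "tz": 0, "wx": 0, "wy": 0, "wz": 0, "jaw": -1}, {"tx": 0, "ty": 0, "tz": 0, "wx": 0, "wy": 0, "wz": 0, "jaw": -1}, {"tx": 0, "ty": 0, "tz": 0, "wx": 0, "wy": 0, "wz": 0, "jaw": -1}])

```text
time: 12.5
tool_pos: [639.4, 55.3, 121.5]
tcp_rot: [1.537, 1.52, 1.609]
contact_force: [1.1, -1.6, -2.3]
grip_width: 21.2
```

Emit:
arm_command(plan=[{"tx": 0.1, "ty": 0, "tz": 0, "wx": 0, "wy": 0, "wz": 0, "jaw": -1}, {"tx": 0, "ty": 0, "tz": 0, "wx": 0, "wy": 0, "wz": 0, "jaw": -1}, {"tx": 0, "ty": 0, "tz": 0, "wx": 0, "wy": 0, "wz": 0, "jaw": -1}])

```text
time: 12.8
tool_pos: [639.5, 55.2, 120.6]
tcp_rot: [1.53, 1.521, 1.602]
contact_force: [-0.9, -2.1, -1.2]
grip_width: 20.8
```

Run:
```python
from h import *
o=readout.get_obs();print(o["tool_pos"],o["time"],o["contact_force"],o["moment"])
```

```text
[639.4580369   55.24049638 120.61208752] 12.8 [-0.93561101 -2.10178338 -1.21928091] [-0.56219623  0.0408755   0.09269967]
```

Emit:
arm_command(plan=[{"tx": 0.1, "ty": 0, "tz": 0, "wx": 0, "wy": 0, "wz": 0, "jaw": -1}, {"tx": 0, "ty": 0, "tz": 0, "wx": 0, "wy": 0, "wz": 0, "jaw": -1}, {"tx": 0, "ty": 0, "tz": 0, "wx": 0, "wy": 0, "wz": 0, "jaw": -1}])

```text
time: 13.1
tool_pos: [639.5, 55.3, 120.5]
tcp_rot: [1.518, 1.521, 1.59]
contact_force: [-2.5, -3.7, 5.3]
grip_width: 20.8
```

Run:
```python
from h import *
np.set_printoptions(precision=2,suppress=True)
o=readout.get_obs();print(o["tool_pos"],o["time"],o["contact_force"],o["moment"])
t=imaging.capture("wrist"); cv2.imwrite("pics/w8.png",t)
cv2.imwrite("pics/c15.png",cv2.resize(t[90:310,180:455],None,fx=2.7,fy=2.7,interpolation=cv2.INTER_CUBIC))
```

```text
[639.5   55.25 120.53] 13.1 [-2.46 -3.73  5.32] [-0.57  0.41  0.08]
```

View pics/c15.png

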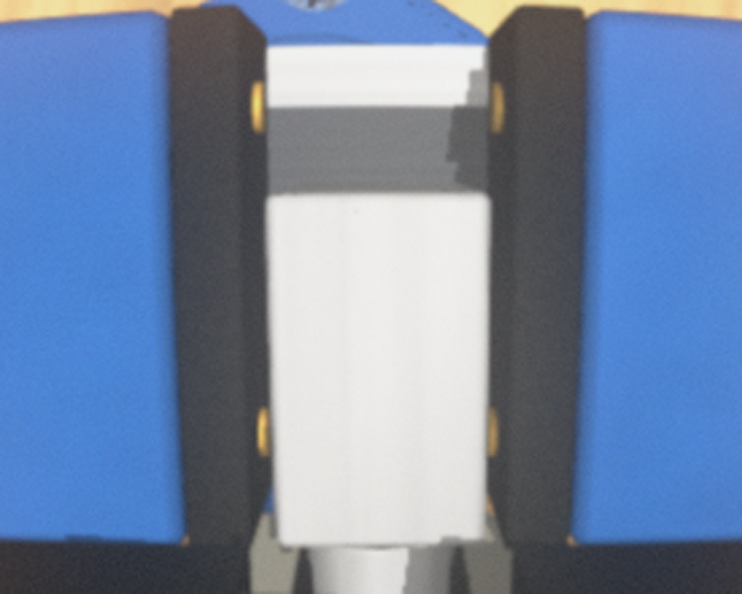

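Emit:
arm_command(plan=[{"tx": 0, "ty": 0, "tz": 0, "wx": 0, "wy": 0, "wz": 0, "jaw": -0.4}, {"tx": 0, "ty": 0, "tz": 0, "wx": 0, "wy": 0, "wz": 0, "jaw": -0.2}, {"tx": 0, "ty": 0, "tz": 0, "wx": 0, "wy": 0, "wz": 0, "jaw": 0}, {"tx": 0, "ty": 0, "tz": 0, "wx": 0, "wy": 0, "wz": 0, "jaw": 0}, {"tx": 0, "ty": 0, "tz": 0, "wx": 0, "wy": 0, "wz": 0, "jaw": 0}, {"tx": 0, "ty": 0, "tz": 0, "wx": 0, "wy": 0, "wz": 0, "jaw": 0}])

```text
time: 13.75
tool_pos: [639.4, 55.4, 119.3]
tcp_rot: [1.536, 1.52, 1.608]
contact_force: [0.4, -2.5, -0.6]
grip_width: 45.6
```

Emit:
arm_command(plan=[{"tx": -1, "ty": -0.05, "tz": 0, "wx": 0, "wy": 0, "wz": 0, "jaw": 0}, {"tx": -2, "ty": 0, "tz": 0, "wx": 0, "wy": 0, "wz": 0, "jaw": 0}, {"tx": -3, "ty": 0, "tz": 0, "wx": 0, "wy": 0, "wz": 0, "jaw": 0}, {"tx": -3, "ty": 0, "tz": 0, "wx": 0, "wy": 0, "wz": 0, "jaw": 0}, {"tx": -1, "ty": 0, "tz": 0, "wx": 0, "wy": 0, "wz": -0.05, "jaw": 0}, {"tx": 0, "ty": 0, "tz": 0, "wx": 0, "wy": 0, "wz": 0, "jaw": 0}])

```text
time: 14.35
tool_pos: [640.4, 51.2, 222.4]
tcp_rot: [0.072, 1.564, 0.146]
contact_force: [0.6, -1.6, -0.8]
grip_width: 46.0
```

Run:
```python
from h import *
np.set_printoptions(precision=2,suppress=True)
o=readout.get_obs();print(o["tool_pos"],o["time"],o["contact_force"],o["grip_width"])
t=imaging.capture("wrist"); cv2.imwrite("pics/w9.png",t)
```

```text
[640.36  51.21 222.36] 14.35 [ 0.57 -1.61 -0.81] 45.98559696649026
```

View pics/w9.png

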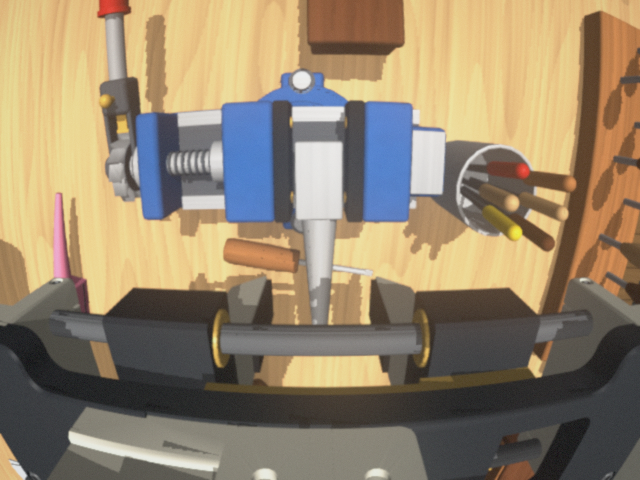

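Emit:
arm_command(plan=[{"tx": -0.5, "ty": 2, "tz": -1.9, "wx": 0, "wy": 0, "wz": 0, "jaw": 0.4}, {"tx": -0.5, "ty": 3.2, "tz": -2.95, "wx": 0, "wy": 0, "wz": 0, "jaw": 0.4}, {"tx": -0.5, "ty": 3.2, "tz": -2.95, "wx": 0, "wy": 0, "wz": 0, "jaw": 0.4}, {"tx": -0.5, "ty": 3.2, "tz": -2.95, "wx": 0, "wy": 0, "wz": 0, "jaw": 0.4}, {"tx": 0, "ty": 3.2, "tz": -2.95, "wx": 0, "wy": 0, "wz": 0, "jaw": 0.4}, {"tx": 0, "ty": 1.3, "tz": -1.1, "wx": 0, "wy": 0, "wz": 0, "jaw": 0.4}, {"tx": 0, "ty": 0, "tz": 0, "wx": 0, "wy": 0, "wz": 0, "jaw": 0.4}, {"tx": 0, "ty": 0, "tz": 0, "wx": 0, "wy": 0, "wz": 0, "jaw": 0.4}])

```text
time: 15.2
tool_pos: [480.7, 199.6, 238.6]
tcp_rot: [0.399, 1.57, 0.471]
contact_force: [0.3, 0.5, 0.3]
grip_width: 64.1
```

Run:
```python
from h import *
cmd(.072,0)
t=imaging.capture("wrist"); cv2.imwrite("pics/w10.png",t)
```

```text
rotvec [ 0.0006  0.0012 -0.0005] shift cm None pos [480.7 199.6 238.6] t 15.2
```

View pics/w10.png

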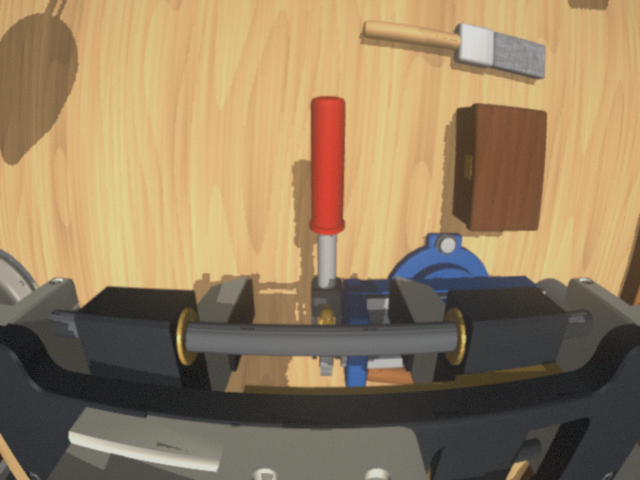

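Run:
```python
from h import *
np.set_printoptions(precision=1,suppress=True)
o=readout.get_obs()
H=np.array([493.0,96.9,100]); e=np.array([-.072,.9974,0])
for a in (8,11,14):
    a=np.radians(a); d=np.cos(a)*e+[0,0,np.sin(a)]
    print(np.degrees(a),"in",proj("wrist",H+115*d),"out",proj("wrist",H+205*d))
    for n,s,v in [("out",205,98),("in",115,231)]:
        z=100+s*np.sin(a); print(n,at("wrist",328,v,z))
```

```text
8.0 in [326.7 221.8] out [327.4  94.6]
out [478.9 297.1 128.5]
in [486.2 203.7 116. ]
11.0 in [326.9 225.2] out [327.8  95.8]
out [478.8 296.2 139.1]
in [486.  205.3 121.9]
14.0 in [327.  229.2] out [328.1  98.1]
out [478.6 295.3 149.6]
in [485.7 207.  127.8]
```

Emit:
arm_command(plan=[{"tx": 1, "ty": 3.5, "tz": 0.25, "wx": 0, "wy": 0, "wz": 0, "jaw": 0.4}, {"tx": 2, "ty": 3.4, "tz": 0.25, "wx": 0, "wy": 0, "wz": 0, "jaw": 0.4}, {"tx": 3, "ty": 0, "tz": 0, "wx": 0, "wy": 0, "wz": 0, "jaw": 0.4}, {"tx": 2, "ty": 0, "tz": 0, "wx": 0, "wy": 0, "wz": 0, "jaw": 0.4}, {"tx": 1.2, "ty": 0, "tz": 0, "wx": 0, "wy": 0, "wz": 0, "jaw": 0.4}, {"tx": 0, "ty": 0, "tz": 0, "wx": 0, "wy": 0, "wz": 0, "jaw": 0.4}, {"tx": 0, "ty": 0, "tz": 0, "wx": 0, "wy": 0, "wz": 0, "jaw": 0.4}])

```text
time: 15.95
tool_pos: [481.5, 268.6, 147.6]
tcp_rot: [0.286, 1.568, 0.357]
contact_force: [-0.4, -0.5, -0.1]
grip_width: 64.3
```

Run:
```python
from h import *
cmd(.072,0,[480.6,269.2,146]); print(readout.get_obs()["contact_force"])
t=imaging.capture("wrist"); cv2.imwrite("pics/w11.png",t)
```

```text
rotvec [-0.0011  0.0025 -0.0007] shift cm [ 0.159  0.065 -0.084] pos [481.5 268.6 147.6] t 15.95
[-0.43228472 -0.47404724 -0.09501438]
```

View pics/w11.png

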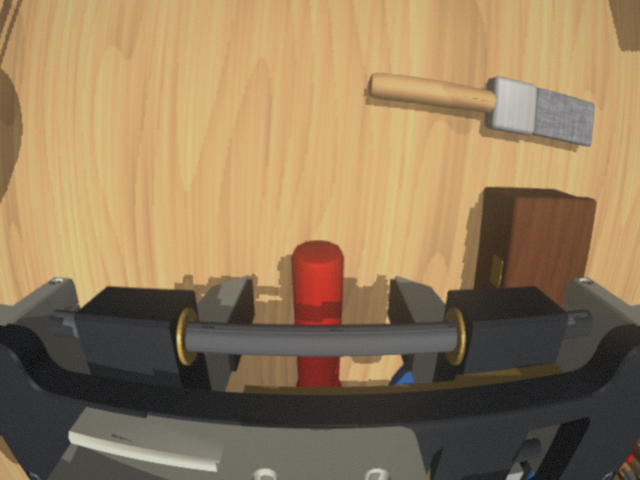

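Bar is centred between the fingers (columns 295–343). Close on it.

Emit:
arm_command(plan=[{"tx": 0.1, "ty": 0, "tz": -0.08, "wx": 0, "wy": 0, "wz": 0, "jaw": -1}, {"tx": 0, "ty": 0, "tz": 0, "wx": 0, "wy": 0, "wz": 0, "jaw": -1}, {"tx": 0, "ty": 0, "tz": 0, "wx": 0, "wy": 0, "wz": 0, "jaw": -1}, {"tx": 0, "ty": 0, "tz": 0, "wx": 0, "wy": 0, "wz": 0, "jaw": -1}, {"tx": 0, "ty": 0, "tz": 0, "wx": 0, "wy": 0, "wz": 0, "jaw": -1}, {"tx": 0, "ty": 0, "tz": 0, "wx": 0, "wy": 0, "wz": 0, "jaw": -1}, {"tx": 0, "ty": 0, "tz": 0, "wx": 0, "wy": 0, "wz": 0, "jaw": -1}, {"tx": 0, "ty": 0, "tz": 0, "wx": 0, "wy": 0, "wz": 0, "jaw": -1}])

```text
time: 16.8
tool_pos: [480.0, 269.0, 146.2]
tcp_rot: [0.235, 1.568, 0.307]
contact_force: [2.0, -0.3, -1.3]
grip_width: 21.2
```

```bash
cat > arc.py <<'E'
from h import *
# grip radius 178 about hinge; print tool-frame cm steps (ty,tx) between lever angles
import sys
def arc(p0,hinge_s=(96.9,100),n=8,a1=50):
    pass
E
python3 - <<'E'
import numpy as np
o=14.0; 
r=178
for seq in ([14,20,26,32,38,44,49,51],[51,45,39,33,27,21,15,10,9]):
    a=np.radians(seq); y=r*np.cos(a); z=r*np.sin(a)
    print([(round(-d/10,2),round(e/10,2)) for d,e in zip(np.diff(z),np.diff(y))],"(tx,ty)")
E
python3 -c "
from h import *
o=readout.get_obs();print(o['tool_pos'],o['contact_force'],o['grip_width'])"
```

```text
[(np.float64(-1.78), np.float64(-0.54)), (np.float64(-1.72), np.float64(-0.73)), (np.float64(-1.63), np.float64(-0.9)), (np.float64(-1.53), np.float64(-1.07)), (np.float64(-1.41), np.float64(-1.22)), (np.float64(-1.07), np.float64(-1.13)), (np.float64(-0.4), np.float64(-0.48))] (tx,ty)
[(np.float64(1.25), np.float64(1.38)), (np.float64(1.38), np.float64(1.25)), (np.float64(1.51), np.float64(1.1)), (np.float64(1.61), np.float64(0.93)), (np.float64(1.7), np.float64(0.76)), (np.float64(1.77), np.float64(0.58)), (np.float64(1.52), np.float64(0.34)), (np.float64(0.31), np.float64(0.05))] (tx,ty)
[479.98254134 269.03963075 146.18832874] [ 1.97624211 -0.28548164 -1.3288569 ] 21.216242524026804
```

Emit:
arm_command(plan=[{"tx": -0.9, "ty": -0.25, "tz": 0, "wx": 0, "wy": 0, "wz": 0, "jaw": -1}, {"tx": -0.9, "ty": -0.29, "tz": 0, "wx": 0, "wy": 0, "wz": 0, "jaw": -1}, {"tx": -0.86, "ty": -0.34, "tz": 0, "wx": 0, "wy": 0, "wz": 0, "jaw": -1}, {"tx": -0.86, "ty": -0.39, "tz": 0, "wx": 0, "wy": 0, "wz": 0, "jaw": -1}, {"tx": 0, "ty": 0, "tz": 0, "wx": 0, "wy": 0, "wz": 0, "jaw": -1}])

```text
time: 17.3
tool_pos: [480.9, 256.6, 182.6]
tcp_rot: [0.505, 1.567, 0.577]
contact_force: [0.9, 4.6, 1.7]
grip_width: 21.2
```

```bash
python3 -c "
from h import *
o=readout.get_obs();print(o['tool_pos'],o['contact_force'],o['moment'],o['grip_width'])"
```

```text
[480.89363976 256.61764139 182.59357032] [0.90028377 4.62438318 1.73203219] [ 0.67115272 -0.06984371  0.01020033] 21.239060509696735
```

Emit:
arm_command(plan=[{"tx": -1.63, "ty": -0.9, "tz": 0.03, "wx": 0, "wy": 0, "wz": 0, "jaw": -1}, {"tx": -1.53, "ty": -1.07, "tz": 0.03, "wx": 0, "wy": 0, "wz": 0, "jaw": -1}, {"tx": -1.41, "ty": -1.22, "tz": 0.03, "wx": 0, "wy": 0, "wz": 0, "jaw": -1}, {"tx": 0, "ty": 0, "tz": 0, "wx": 0, "wy": 0, "wz": 0, "jaw": -1}, {"tx": 0, "ty": 0, "tz": 0, "wx": 0, "wy": 0, "wz": 0, "jaw": -1}])

```text
time: 17.8
tool_pos: [483.2, 225.3, 227.5]
tcp_rot: [0.856, 1.568, 0.927]
contact_force: [-1.9, 3.6, 4.8]
grip_width: 21.1
```

```bash
python3 -c "
from h import *
o=readout.get_obs();print(o['tool_pos'],o['contact_force'],o['moment'],o['grip_width'])
y=o['tool_pos'][1]-96.9;z=o['tool_pos'][2]-103;print(np.hypot(y,z),np.degrees(np.arctan2(z,y)))
s=imaging.capture('scene'); cv2.imwrite('pics/s12.png',cv2.resize(s[180:380,260:460],None,fx=3,fy=3))"
```

```text
[483.22847863 225.27190495 227.48277285] [-1.90462108  3.64909522  4.77168782] [ 0.82352632  0.38489334 -0.02932367] 21.08021635649295
178.81640506018184 44.11880892195474
```

View pics/s12.png

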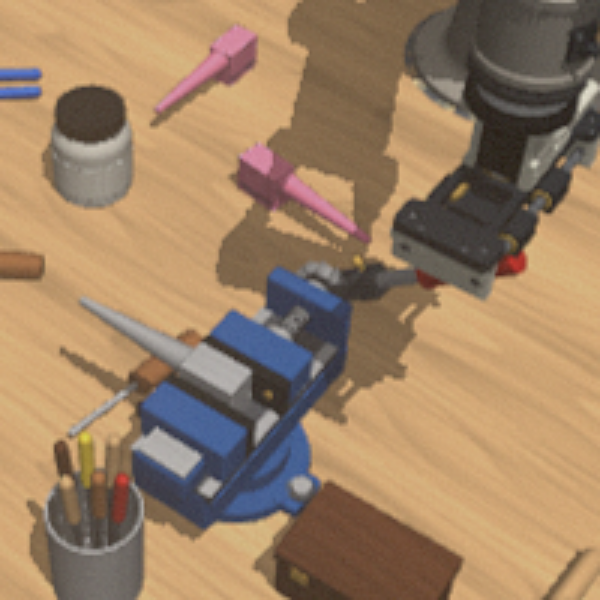

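Emit:
arm_command(plan=[{"tx": -0.65, "ty": -0.63, "tz": 0.03, "wx": 0, "wy": 0, "wz": 0, "jaw": -1}, {"tx": -0.62, "ty": -0.66, "tz": 0.03, "wx": 0, "wy": 0, "wz": 0, "jaw": -1}, {"tx": 0, "ty": 0, "tz": 0, "wx": 0, "wy": 0, "wz": 0, "jaw": -1}, {"tx": 0, "ty": 0, "tz": 0, "wx": 0, "wy": 0, "wz": 0, "jaw": -1}])

```text
time: 18.25
tool_pos: [484.2, 212.6, 239.8]
tcp_rot: [1.392, 1.569, 1.465]
contact_force: [-4.1, 4.6, 5.9]
grip_width: 21.4
```

```bash
cat > st.py <<'E'
from h import *
o=readout.get_obs();print(o['time'],o['tool_pos'].round(1),o['contact_force'].round(1),o['moment'].round(2),round(o['grip_width'],1))
y=o['tool_pos'][1]-96.9;z=o['tool_pos'][2]-103;print(np.hypot(y,z),np.degrees(np.arctan2(z,y)))
E
python3 st.py
```

```text
18.25 [484.2 212.6 239.8] [-4.1  4.6  5.9] [0.85 0.73 0.02] 21.4
179.16002920471243 49.779449041957434
```

Emit:
arm_command(plan=[{"tx": 0.6, "ty": 0.68, "tz": -0.05, "wx": 0, "wy": 0, "wz": 0, "jaw": -1}, {"tx": 1.3, "ty": 1.33, "tz": -0.03, "wx": 0, "wy": 0, "wz": 0, "jaw": -1}, {"tx": 1.43, "ty": 1.19, "tz": -0.03, "wx": 0, "wy": 0, "wz": 0, "jaw": -1}, {"tx": 1.54, "ty": 1.05, "tz": -0.03, "wx": 0, "wy": 0, "wz": 0, "jaw": -1}, {"tx": 1.64, "ty": 0.88, "tz": 0, "wx": 0, "wy": 0, "wz": 0, "jaw": -1}, {"tx": 1.73, "ty": 0.7, "tz": 0, "wx": 0, "wy": 0, "wz": 0, "jaw": -1}, {"tx": 1.78, "ty": 0.52, "tz": 0, "wx": 0, "wy": 0, "wz": 0, "jaw": -1}, {"tx": 0.61, "ty": 0.13, "tz": 0, "wx": 0, "wy": 0, "wz": 0, "jaw": -1}, {"tx": 0, "ty": 0, "tz": 0, "wx": 0, "wy": 0, "wz": 0, "jaw": -1}, {"tx": 0, "ty": 0, "tz": 0, "wx": 0, "wy": 0, "wz": 0, "jaw": -1}])

```text
time: 19.25
tool_pos: [479.7, 274.6, 134.2]
tcp_rot: [-0.933, 1.566, -0.86]
contact_force: [-2.0, -11.3, 15.4]
grip_width: 21.2
```

```bash
python3 st.py
```

```text
19.25 [479.7 274.6 134.2] [ -2.  -11.3  15.4] [-2.07  0.44  0.06] 21.2
180.4112069256786 9.95212912079111
```

Emit:
arm_command(plan=[{"tx": -0.6, "ty": -0.13, "tz": 0, "wx": 0, "wy": 0, "wz": 0, "jaw": -1}, {"tx": -1.78, "ty": -0.52, "tz": 0, "wx": 0, "wy": 0, "wz": 0, "jaw": -1}, {"tx": -1.73, "ty": -0.7, "tz": 0, "wx": 0, "wy": 0, "wz": 0, "jaw": -1}, {"tx": -1.64, "ty": -0.88, "tz": 0, "wx": 0, "wy": 0, "wz": 0, "jaw": -1}, {"tx": -1.54, "ty": -1.05, "tz": 0, "wx": 0, "wy": 0, "wz": 0, "jaw": -1}, {"tx": -1.43, "ty": -1.19, "tz": 0, "wx": 0, "wy": 0, "wz": 0, "jaw": -1}, {"tx": -1.3, "ty": -1.33, "tz": 0, "wx": 0, "wy": 0, "wz": 0, "jaw": -1}, {"tx": -0.6, "ty": -0.68, "tz": 0, "wx": 0, "wy": 0, "wz": 0, "jaw": -1}, {"tx": 0, "ty": 0, "tz": 0, "wx": 0, "wy": 0, "wz": 0, "jaw": -1}, {"tx": 0, "ty": 0, "tz": 0, "wx": 0, "wy": 0, "wz": 0, "jaw": -1}])

```text
time: 20.25
tool_pos: [484.0, 213.7, 239.9]
tcp_rot: [0.811, 1.565, 0.883]
contact_force: [-1.2, 6.3, 6.8]
grip_width: 21.5
```

```bash
python3 st.py; python3 -c "
from h import *
t=imaging.capture('wrist'); cv2.imwrite('pics/w12.png',t)
s=imaging.capture('scene'); cv2.imwrite('pics/s13.png',cv2.resize(s[240:380,270:410],None,fx=4.2,fy=4.2,interpolation=cv2.INTER_CUBIC))"
```

```text
20.25 [484.  213.7 239.9] [-1.2  6.3  6.8] [ 1.29  0.41 -0.04] 21.5
179.98999261728437 49.52065432230353
```

View pics/s13.png

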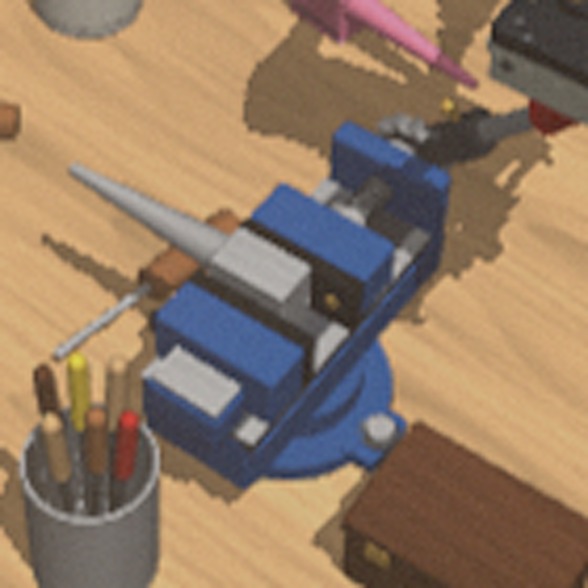

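View pics/w12.png

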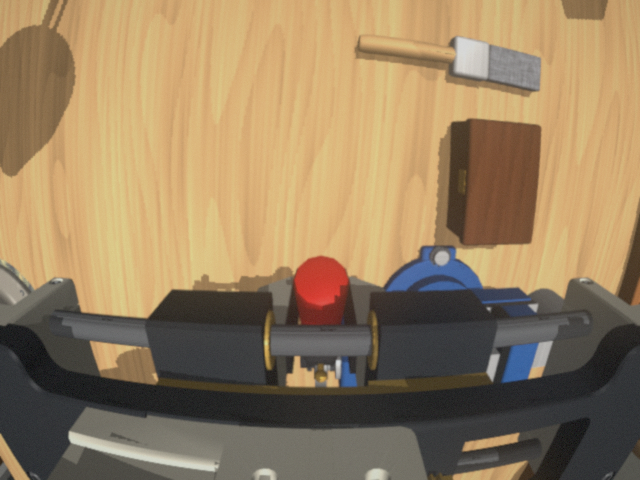

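Emit:
arm_command(plan=[{"tx": 0.6, "ty": 0.68, "tz": 0, "wx": 0, "wy": 0, "wz": 0, "jaw": -1}, {"tx": 1.3, "ty": 1.33, "tz": 0, "wx": 0, "wy": 0, "wz": 0, "jaw": -1}, {"tx": 1.43, "ty": 1.19, "tz": 0, "wx": 0, "wy": 0, "wz": 0, "jaw": -1}, {"tx": 1.54, "ty": 1.05, "tz": 0, "wx": 0, "wy": 0, "wz": 0, "jaw": -1}, {"tx": 1.64, "ty": 0.88, "tz": 0, "wx": 0, "wy": 0, "wz": 0, "jaw": -1}, {"tx": 1.73, "ty": 0.7, "tz": 0, "wx": 0, "wy": 0, "wz": 0, "jaw": -1}, {"tx": 1.78, "ty": 0.52, "tz": 0, "wx": 0, "wy": 0, "wz": 0, "jaw": -1}, {"tx": 0.61, "ty": 0.08, "tz": 0, "wx": 0, "wy": 0, "wz": 0, "jaw": -1}, {"tx": 0, "ty": 0, "tz": 0, "wx": 0, "wy": 0, "wz": 0, "jaw": -1}, {"tx": 0, "ty": 0, "tz": 0, "wx": 0, "wy": 0, "wz": 0, "jaw": -1}])

```text
time: 21.35
tool_pos: [479.7, 274.6, 133.9]
tcp_rot: [-0.8, 1.567, -0.727]
contact_force: [-1.4, -9.2, 16.0]
grip_width: 21.3
```

```bash
python3 st.py; python3 -c "
from h import *
s=imaging.capture('scene'); cv2.imwrite('pics/s14.png',cv2.resize(s[240:380,270:410],None,fx=4.2,fy=4.2,interpolation=cv2.INTER_CUBIC))
s0=cv2.imread('pics/scene0.png'); cv2.imwrite('pics/s00.png',cv2.resize(s0[240:380,270:410],None,fx=4.2,fy=4.2,interpolation=cv2.INTER_CUBIC))
# moving jaw shift by template
tm=s0[278:300,340:360]
"
```

```text
21.35 [479.7 274.6 133.9] [-1.4 -9.2 16. ] [-1.73  0.43  0.1 ] 21.3
180.35663549811048 9.873738455492944
```

View pics/s14.png

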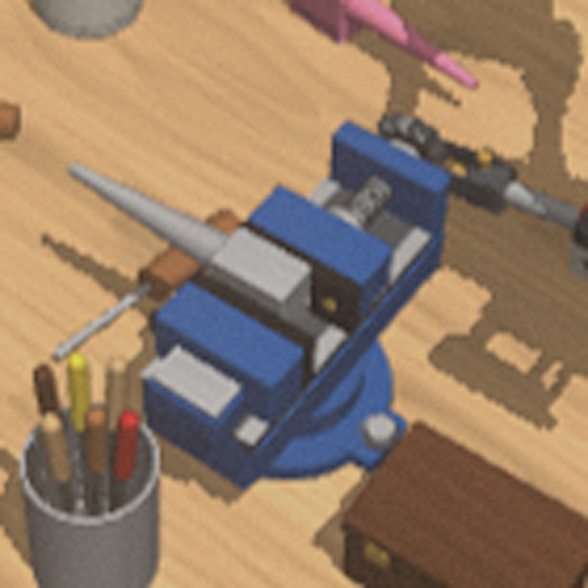

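View pics/s00.png

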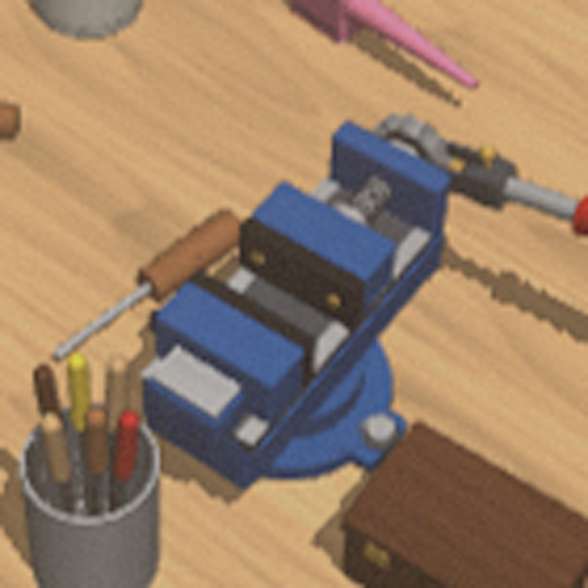

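Emit:
arm_command(plan=[{"tx": -0.6, "ty": -0.1, "tz": 0, "wx": 0, "wy": 0, "wz": 0, "jaw": -1}, {"tx": -1.78, "ty": -0.52, "tz": 0, "wx": 0, "wy": 0, "wz": 0, "jaw": -1}, {"tx": -1.73, "ty": -0.7, "tz": 0, "wx": 0, "wy": 0, "wz": 0, "jaw": -1}, {"tx": -1.64, "ty": -0.88, "tz": 0, "wx": 0, "wy": 0, "wz": 0, "jaw": -1}, {"tx": -1.54, "ty": -1.05, "tz": 0, "wx": 0, "wy": 0, "wz": 0, "jaw": -1}, {"tx": -1.43, "ty": -1.19, "tz": 0, "wx": 0, "wy": 0, "wz": 0, "jaw": -1}, {"tx": -1.3, "ty": -1.33, "tz": 0, "wx": 0, "wy": 0, "wz": 0, "jaw": -1}, {"tx": -0.6, "ty": -0.68, "tz": 0, "wx": 0, "wy": 0, "wz": 0, "jaw": -1}, {"tx": 0, "ty": 0, "tz": 0, "wx": 0, "wy": 0, "wz": 0, "jaw": -1}, {"tx": 0.6, "ty": 0.68, "tz": 0, "wx": 0, "wy": 0, "wz": 0, "jaw": -1}, {"tx": 1.3, "ty": 1.33, "tz": 0, "wx": 0, "wy": 0, "wz": 0, "jaw": -1}, {"tx": 1.43, "ty": 1.19, "tz": 0, "wx": 0, "wy": 0, "wz": 0, "jaw": -1}, {"tx": 1.54, "ty": 1.05, "tz": 0, "wx": 0, "wy": 0, "wz": 0, "jaw": -1}, {"tx": 1.64, "ty": 0.88, "tz": 0, "wx": 0, "wy": 0, "wz": 0, "jaw": -1}, {"tx": 1.73, "ty": 0.7, "tz": 0, "wx": 0, "wy": 0, "wz": 0, "jaw": -1}, {"tx": 1.78, "ty": 0.52, "tz": 0, "wx": 0, "wy": 0, "wz": 0, "jaw": -1}, {"tx": 0.6, "ty": 0.08, "tz": 0, "wx": 0, "wy": 0, "wz": 0, "jaw": -1}, {"tx": 0, "ty": 0, "tz": 0, "wx": 0, "wy": 0, "wz": 0, "jaw": -1}, {"tx": 0, "ty": 0, "tz": 0, "wx": 0, "wy": 0, "wz": 0, "jaw": -1}])

```text
time: 23.3
tool_pos: [479.6, 274.4, 133.8]
tcp_rot: [-0.846, 1.567, -0.773]
contact_force: [-1.8, -9.6, 14.7]
grip_width: 20.9
```

```bash
python3 st.py; python3 -c "
from h import *
s=imaging.capture('scene'); cv2.imwrite('pics/sc15.png',s);cv2.imwrite('pics/s15.png',cv2.resize(s[240:380,270:410],None,fx=4.2,fy=4.2,interpolation=cv2.INTER_CUBIC))
"
```

```text
23.3 [479.6 274.4 133.8] [-1.8 -9.6 14.7] [-1.7   0.35  0.01] 20.9
180.11441799848623 9.835673200829639
```

View pics/s15.png

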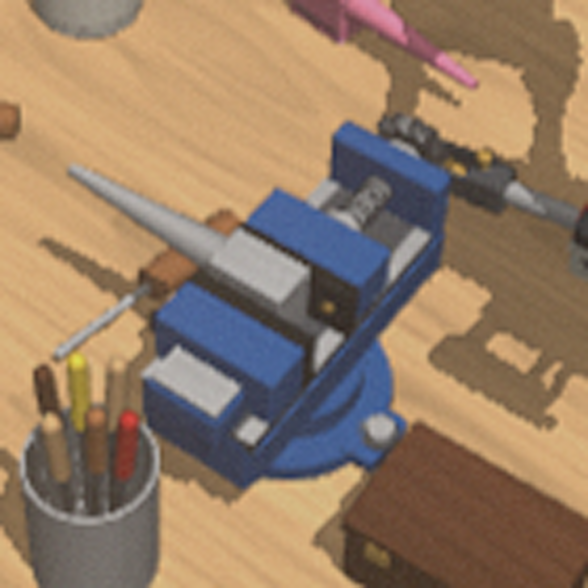

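Emit:
arm_command(plan=[{"tx": -0.6, "ty": -0.1, "tz": 0, "wx": 0, "wy": 0, "wz": 0, "jaw": -1}, {"tx": -1.78, "ty": -0.52, "tz": 0, "wx": 0, "wy": 0, "wz": 0, "jaw": -1}, {"tx": -1.73, "ty": -0.7, "tz": 0, "wx": 0, "wy": 0, "wz": 0, "jaw": -1}, {"tx": -1.64, "ty": -0.88, "tz": 0, "wx": 0, "wy": 0, "wz": 0, "jaw": -1}, {"tx": -1.54, "ty": -1.05, "tz": 0, "wx": 0, "wy": 0, "wz": 0, "jaw": -1}, {"tx": -1.43, "ty": -1.19, "tz": 0, "wx": 0, "wy": 0, "wz": 0, "jaw": -1}, {"tx": -1.3, "ty": -1.33, "tz": 0, "wx": 0, "wy": 0, "wz": 0, "jaw": -1}, {"tx": -0.6, "ty": -0.68, "tz": 0, "wx": 0, "wy": 0, "wz": 0, "jaw": -1}, {"tx": 0, "ty": 0, "tz": 0, "wx": 0, "wy": 0, "wz": 0, "jaw": -1}, {"tx": 0.6, "ty": 0.68, "tz": 0, "wx": 0, "wy": 0, "wz": 0, "jaw": -1}, {"tx": 1.3, "ty": 1.33, "tz": 0, "wx": 0, "wy": 0, "wz": 0, "jaw": -1}, {"tx": 1.43, "ty": 1.19, "tz": 0, "wx": 0, "wy": 0, "wz": 0, "jaw": -1}, {"tx": 1.54, "ty": 1.05, "tz": 0, "wx": 0, "wy": 0, "wz": 0, "jaw": -1}, {"tx": 1.64, "ty": 0.88, "tz": 0, "wx": 0, "wy": 0, "wz": 0, "jaw": -1}, {"tx": 1.73, "ty": 0.7, "tz": 0, "wx": 0, "wy": 0, "wz": 0, "jaw": -1}, {"tx": 1.78, "ty": 0.52, "tz": 0, "wx": 0, "wy": 0, "wz": 0, "jaw": -1}, {"tx": 0.6, "ty": 0.08, "tz": 0, "wx": 0, "wy": 0, "wz": 0, "jaw": -1}, {"tx": 0, "ty": 0, "tz": 0, "wx": 0, "wy": 0, "wz": 0, "jaw": -1}, {"tx": 0, "ty": 0, "tz": 0, "wx": 0, "wy": 0, "wz": 0, "jaw": -1}])

```text
time: 25.25
tool_pos: [479.7, 274.2, 133.7]
tcp_rot: [-0.842, 1.567, -0.769]
contact_force: [-1.6, -9.4, 14.6]
grip_width: 21.2
```

```bash
python3 st.py; python3 -c "
from h import *
s=imaging.capture('scene'); cv2.imwrite('pics/sc16.png',s);cv2.imwrite('pics/s16.png',cv2.resize(s[270:330,310:380],None,fx=9,fy=9,interpolation=cv2.INTER_CUBIC))
"
```

```text
25.25 [479.7 274.2 133.7] [-1.6 -9.4 14.6] [-1.75  0.34 -0.02] 21.2
179.97303489930812 9.807865765452776
```

View pics/s16.png

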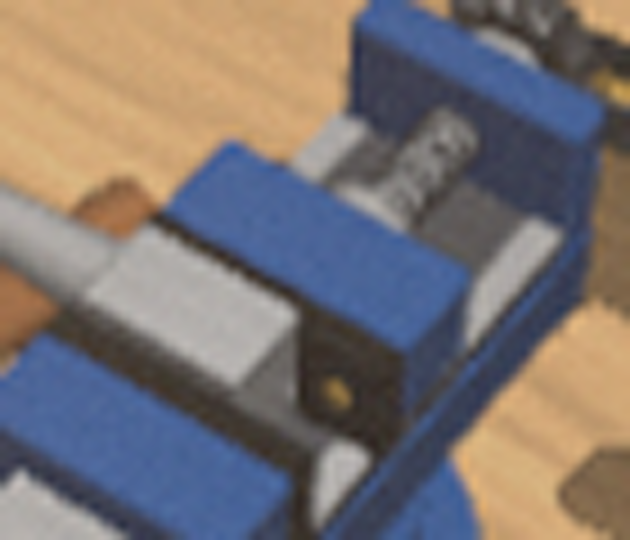

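Run:
```python
from h import *
a=cv2.imread("pics/scene0.png")
p=np.array([585,105,122.])
base=proj("scene",[585,105,122]); 
for n in ["sc15","sc16"]:
    b=cv2.imread(f"pics/{n}.png")
    for x0,y0,w,h in [(345,292,22,24),(330,276,14,12),(352,296,20,24)]:
        A=cv2.resize(a[y0:y0+h,x0:x0+w],None,fx=8,fy=8,interpolation=cv2.INTER_CUBIC)
        B=cv2.resize(b[y0-10:y0+h+14,x0-14:x0+w+8],None,fx=8,fy=8,interpolation=cv2.INTER_CUBIC)
        r=cv2.matchTemplate(B,A,cv2.TM_CCOEFF_NORMED); _,m,_,l=cv2.minMaxLoc(r)
        print(n,(x0,y0),l[0]/8-14,l[1]/8-10,round(m,3))
d=proj("scene",[595,106,122])-base; print("px per 10mm",d)
```

```text
sc15 (345, 292) -1.25 1.5 0.986
sc15 (330, 276) -1.375 1.5 0.977
sc15 (352, 296) -1.25 1.375 0.987
sc16 (345, 292) -1.875 2.25 0.988
sc16 (330, 276) -1.875 2.125 0.971
sc16 (352, 296) -1.75 2.0 0.982
px per 10mm [-2.27636497  2.64798597]
```

Emit:
arm_command(plan=[{"tx": -0.6, "ty": -0.1, "tz": 0, "wx": 0, "wy": 0, "wz": 0, "jaw": -1}, {"tx": -1.78, "ty": -0.52, "tz": 0, "wx": 0, "wy": 0, "wz": 0, "jaw": -1}, {"tx": -1.73, "ty": -0.7, "tz": 0, "wx": 0, "wy": 0, "wz": 0, "jaw": -1}, {"tx": -1.64, "ty": -0.88, "tz": 0, "wx": 0, "wy": 0, "wz": 0, "jaw": -1}, {"tx": -1.54, "ty": -1.05, "tz": 0, "wx": 0, "wy": 0, "wz": 0, "jaw": -1}, {"tx": -1.43, "ty": -1.19, "tz": 0, "wx": 0, "wy": 0, "wz": 0, "jaw": -1}, {"tx": -1.3, "ty": -1.33, "tz": 0, "wx": 0, "wy": 0, "wz": 0, "jaw": -1}, {"tx": -0.6, "ty": -0.68, "tz": 0, "wx": 0, "wy": 0, "wz": 0, "jaw": -1}, {"tx": 0, "ty": 0, "tz": 0, "wx": 0, "wy": 0, "wz": 0, "jaw": -1}, {"tx": 0.6, "ty": 0.68, "tz": 0, "wx": 0, "wy": 0, "wz": 0, "jaw": -1}, {"tx": 1.3, "ty": 1.33, "tz": 0, "wx": 0, "wy": 0, "wz": 0, "jaw": -1}, {"tx": 1.43, "ty": 1.19, "tz": 0, "wx": 0, "wy": 0, "wz": 0, "jaw": -1}, {"tx": 1.54, "ty": 1.05, "tz": 0, "wx": 0, "wy": 0, "wz": 0, "jaw": -1}, {"tx": 1.64, "ty": 0.88, "tz": 0, "wx": 0, "wy": 0, "wz": 0, "jaw": -1}, {"tx": 1.73, "ty": 0.7, "tz": 0, "wx": 0, "wy": 0, "wz": 0, "jaw": -1}, {"tx": 1.78, "ty": 0.52, "tz": 0, "wx": 0, "wy": 0, "wz": 0, "jaw": -1}, {"tx": 0.6, "ty": 0.08, "tz": 0, "wx": 0, "wy": 0, "wz": 0, "jaw": -1}, {"tx": 0, "ty": 0, "tz": 0, "wx": 0, "wy": 0, "wz": 0, "jaw": -1}, {"tx": 0, "ty": 0, "tz": 0, "wx": 0, "wy": 0, "wz": 0, "jaw": -1}])

```text
time: 27.2
tool_pos: [479.7, 274.1, 133.5]
tcp_rot: [-0.821, 1.567, -0.748]
contact_force: [-1.5, -10.0, 14.0]
grip_width: 21.2
```

```bash
cat > tr.py <<'E'
from h import *
import sys
a=cv2.imread("pics/scene0.png"); b=imaging.capture('scene'); cv2.imwrite(sys.argv[1],b)
for x0,y0,w,h in [(345,292,22,24),(330,276,14,12),(352,296,20,24)]:
        A=cv2.resize(a[y0:y0+h,x0:x0+w],None,fx=8,fy=8,interpolation=cv2.INTER_CUBIC)
        B=cv2.resize(b[y0-10:y0+h+14,x0-14:x0+w+8],None,fx=8,fy=8,interpolation=cv2.INTER_CUBIC)
        r=cv2.matchTemplate(B,A,cv2.TM_CCOEFF_NORMED); _,m,_,l=cv2.minMaxLoc(r)
        d=np.array([l[0]/8-14,l[1]/8-10]); k=np.array([-.2276,.2648])
        print(d,"mm",d@k/(k@k),round(m,3))
E
python3 st.py; python3 tr.py pics/sc17.png
```

```text
27.2 [479.7 274.1 133.5] [ -1.5 -10.   14. ] [-1.64  0.25  0.01] 21.2
179.84010902846248 9.773687210252742
[-2.125  2.625] mm 9.66816162623605 0.974
[-2.5    2.625] mm 10.368206245365846 0.965
[-2.125  2.5  ] mm 9.396673906339197 0.974
```

Emit:
arm_command(plan=[{"tx": -0.6, "ty": -0.1, "tz": 0, "wx": 0, "wy": 0, "wz": 0, "jaw": -1}, {"tx": -1.78, "ty": -0.52, "tz": 0, "wx": 0, "wy": 0, "wz": 0, "jaw": -1}, {"tx": -1.73, "ty": -0.7, "tz": 0, "wx": 0, "wy": 0, "wz": 0, "jaw": -1}, {"tx": -1.64, "ty": -0.88, "tz": 0, "wx": 0, "wy": 0, "wz": 0, "jaw": -1}, {"tx": -1.54, "ty": -1.05, "tz": 0, "wx": 0, "wy": 0, "wz": 0, "jaw": -1}, {"tx": -1.43, "ty": -1.19, "tz": 0, "wx": 0, "wy": 0, "wz": 0, "jaw": -1}, {"tx": -1.3, "ty": -1.33, "tz": 0, "wx": 0, "wy": 0, "wz": 0, "jaw": -1}, {"tx": -0.6, "ty": -0.68, "tz": 0, "wx": 0, "wy": 0, "wz": 0, "jaw": -1}, {"tx": 0, "ty": 0, "tz": 0, "wx": 0, "wy": 0, "wz": 0, "jaw": -1}, {"tx": 0.6, "ty": 0.68, "tz": 0, "wx": 0, "wy": 0, "wz": 0, "jaw": -1}, {"tx": 1.3, "ty": 1.33, "tz": 0, "wx": 0, "wy": 0, "wz": 0, "jaw": -1}, {"tx": 1.43, "ty": 1.19, "tz": 0, "wx": 0, "wy": 0, "wz": 0, "jaw": -1}, {"tx": 1.54, "ty": 1.05, "tz": 0, "wx": 0, "wy": 0, "wz": 0, "jaw": -1}, {"tx": 1.64, "ty": 0.88, "tz": 0, "wx": 0, "wy": 0, "wz": 0, "jaw": -1}, {"tx": 1.73, "ty": 0.7, "tz": 0, "wx": 0, "wy": 0, "wz": 0, "jaw": -1}, {"tx": 1.78, "ty": 0.52, "tz": 0, "wx": 0, "wy": 0, "wz": 0, "jaw": -1}, {"tx": 0.6, "ty": 0.08, "tz": 0, "wx": 0, "wy": 0, "wz": 0, "jaw": -1}, {"tx": 0, "ty": 0, "tz": 0, "wx": 0, "wy": 0, "wz": 0, "jaw": -1}, {"tx": 0, "ty": 0, "tz": 0, "wx": 0, "wy": 0, "wz": 0, "jaw": -1}])

```text
time: 29.15
tool_pos: [479.7, 273.9, 133.6]
tcp_rot: [-0.822, 1.567, -0.749]
contact_force: [-1.9, -10.2, 16.2]
grip_width: 21.2
```

```bash
python3 st.py; python3 tr.py pics/sc18.png; python3 -c "
import cv2
s=cv2.imread('pics/sc18.png');cv2.imwrite('pics/s18.png',cv2.resize(s[260:340,290:390],None,fx=7,fy=7,interpolation=cv2.INTER_CUBIC))"
```

```text
29.15 [479.7 273.9 133.6] [ -1.9 -10.2  16.2] [-1.76  0.34  0.09] 21.2
179.6668194415536 9.818018399113427
[-2.125  2.625] mm 9.66816162623605 0.973
[-2.5   2.75] mm 10.639693965262696 0.965
[-2.     2.375] mm 8.891837980065748 0.975
```

View pics/s18.png

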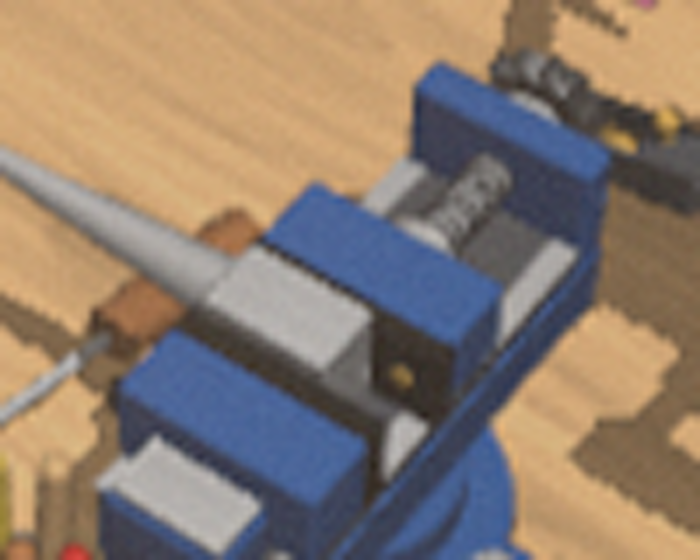

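Emit:
arm_command(plan=[{"tx": -0.6, "ty": -0.1, "tz": 0, "wx": 0, "wy": 0, "wz": 0, "jaw": -1}, {"tx": -1.78, "ty": -0.52, "tz": 0, "wx": 0, "wy": 0, "wz": 0, "jaw": -1}, {"tx": -1.73, "ty": -0.7, "tz": 0, "wx": 0, "wy": 0, "wz": 0, "jaw": -1}, {"tx": -1.64, "ty": -0.88, "tz": 0, "wx": 0, "wy": 0, "wz": 0, "jaw": -1}, {"tx": -1.54, "ty": -1.05, "tz": 0, "wx": 0, "wy": 0, "wz": 0, "jaw": -1}, {"tx": -1.43, "ty": -1.19, "tz": 0, "wx": 0, "wy": 0, "wz": 0, "jaw": -1}, {"tx": -1.3, "ty": -1.33, "tz": 0, "wx": 0, "wy": 0, "wz": 0, "jaw": -1}, {"tx": -0.6, "ty": -0.68, "tz": 0, "wx": 0, "wy": 0, "wz": 0, "jaw": -1}, {"tx": 0, "ty": 0, "tz": 0, "wx": 0, "wy": 0, "wz": 0, "jaw": -1}, {"tx": 0, "ty": 0, "tz": 0, "wx": 0, "wy": 0, "wz": 0, "jaw": -1}])

```text
time: 30.2
tool_pos: [484.1, 213.1, 239.2]
tcp_rot: [0.929, 1.565, 1.001]
contact_force: [-0.8, 7.5, 6.9]
grip_width: 21.2
```

```bash
python3 st.py; python3 tr.py pics/sc19.png; python3 -c "
from h import *
cv2.imwrite('pics/w19.png',imaging.capture('wrist'))
import cv2
s=cv2.imread('pics/sc19.png');cv2.imwrite('pics/s19.png',cv2.resize(s[200:340,330:470],None,fx=4.2,fy=4.2,interpolation=cv2.INTER_CUBIC))"
```

```text
30.2 [484.1 213.1 239.2] [-0.8  7.5  6.9] [ 1.29  0.22 -0.03] 21.2
179.02533913446803 49.51481699667741
[-2.   2.5] mm 9.1633256999626 0.972
[-2.25   2.375] mm 9.358534392818946 0.97
[-2.125  2.625] mm 9.66816162623605 0.921
```

View pics/s19.png

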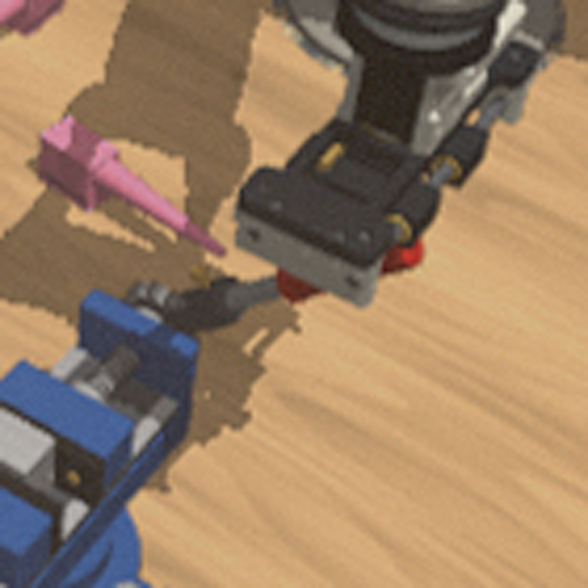

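View pics/w19.png

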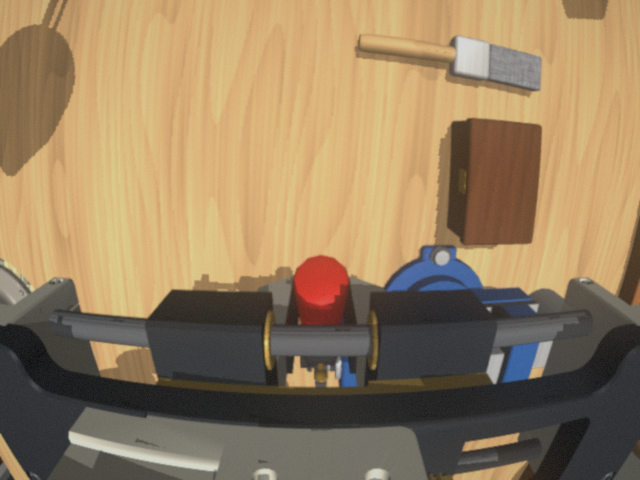

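Emit:
arm_command(plan=[{"tx": -0.25, "ty": -0.28, "tz": 0, "wx": 0, "wy": 0, "wz": 0, "jaw": -1}, {"tx": 0, "ty": 0, "tz": 0, "wx": 0, "wy": 0, "wz": 0, "jaw": -1}, {"tx": 0.85, "ty": 0.96, "tz": 0, "wx": 0, "wy": 0, "wz": 0, "jaw": -1}, {"tx": 1.3, "ty": 1.33, "tz": 0, "wx": 0, "wy": 0, "wz": 0, "jaw": -1}, {"tx": 0, "ty": 0, "tz": 0, "wx": 0, "wy": 0, "wz": 0, "jaw": -1}])

```text
time: 30.8
tool_pos: [482.6, 232.7, 218.0]
tcp_rot: [0.5, 1.569, 0.573]
contact_force: [3.6, 2.6, -1.1]
grip_width: 21.1
```

Emit:
arm_command(plan=[{"tx": 1.43, "ty": 1.19, "tz": 0, "wx": 0, "wy": 0, "wz": 0, "jaw": -1}, {"tx": 1.54, "ty": 1.05, "tz": 0, "wx": 0, "wy": 0, "wz": 0, "jaw": -1}, {"tx": 0, "ty": 0, "tz": 0, "wx": 0, "wy": 0, "wz": 0, "jaw": -1}])

```text
time: 31.1
tool_pos: [481.1, 253.3, 187.5]
tcp_rot: [-1.314, 1.568, -1.241]
contact_force: [4.6, -3.4, -2.8]
grip_width: 21.2
```

```bash
python3 st.py; python3 tr.py pics/sc20.png
```

```text
31.1 [481.1 253.3 187.5] [ 4.6 -3.4 -2.8] [-0.87 -0.77 -0.04] 21.2
177.75269535844478 28.37673140557439
[-2.     2.375] mm 8.891837980065748 0.966
[-2.25   2.375] mm 9.358534392818946 0.969
[-2.125  2.625] mm 9.66816162623605 0.881
```

Emit:
arm_command(plan=[{"tx": 1.64, "ty": 0.88, "tz": 0, "wx": 0, "wy": 0, "wz": 0, "jaw": -1}, {"tx": 1.73, "ty": 0.7, "tz": 0, "wx": 0, "wy": 0, "wz": 0, "jaw": -1}, {"tx": 0, "ty": 0, "tz": 0, "wx": 0, "wy": 0, "wz": 0, "jaw": -1}])

```text
time: 31.45
tool_pos: [480.1, 267.8, 153.8]
tcp_rot: [-1.447, 1.567, -1.374]
contact_force: [4.2, -7.4, -0.7]
grip_width: 20.9
```

```bash
python3 st.py; python3 tr.py pics/sc21.png
```

```text
31.45 [480.1 267.8 153.8] [ 4.2 -7.4 -0.7] [-1.53 -0.8  -0.05] 20.9
178.30898572655775 16.542979019050694
[-2.125  2.625] mm 9.66816162623605 0.977
[-2.375  2.5  ] mm 9.863370319092397 0.968
[-2.125  2.375] mm 9.125186186442347 0.96
```

Emit:
arm_command(plan=[{"tx": 0.9, "ty": 0.27, "tz": 0, "wx": 0, "wy": 0, "wz": 0, "jaw": -1}, {"tx": 0, "ty": 0, "tz": 0, "wx": 0, "wy": 0, "wz": 0, "jaw": -1}])

```text
time: 31.7
tool_pos: [479.9, 270.1, 145.8]
tcp_rot: [-1.39, 1.567, -1.317]
contact_force: [4.8, -7.5, -1.3]
grip_width: 21.1
```

Emit:
arm_command(plan=[{"tx": 0.5, "ty": 0.12, "tz": 0, "wx": 0, "wy": 0, "wz": 0, "jaw": -1}, {"tx": 0, "ty": 0, "tz": 0, "wx": 0, "wy": 0, "wz": 0, "jaw": -1}])

```text
time: 31.9
tool_pos: [479.8, 271.2, 141.2]
tcp_rot: [-1.334, 1.567, -1.261]
contact_force: [4.1, -8.9, 0.6]
grip_width: 21.1
```

Emit:
arm_command(plan=[{"tx": 0.4, "ty": 0.08, "tz": 0, "wx": 0, "wy": 0, "wz": 0, "jaw": -1}, {"tx": 0, "ty": 0, "tz": 0, "wx": 0, "wy": 0, "wz": 0, "jaw": -1}])

```text
time: 32.1
tool_pos: [479.7, 272.0, 137.4]
tcp_rot: [-1.288, 1.567, -1.216]
contact_force: [2.6, -8.7, 0.3]
grip_width: 21.0
```

Emit:
arm_command(plan=[{"tx": 0.4, "ty": 0.06, "tz": 0, "wx": 0, "wy": 0, "wz": 0, "jaw": -1}, {"tx": 0, "ty": 0, "tz": 0, "wx": 0, "wy": 0, "wz": 0, "jaw": -1}])

```text
time: 32.3
tool_pos: [479.8, 272.7, 135.2]
tcp_rot: [-0.996, 1.567, -0.923]
contact_force: [-1.3, -10.6, 14.2]
grip_width: 21.1
```

```bash
python3 st.py; python3 tr.py pics/sc22.png;python3 -c "
from h import *
cv2.imwrite('pics/w22.png',imaging.capture('wrist'))"
```

```text
32.3 [479.8 272.7 135.2] [ -1.3 -10.6  14.2] [-1.96  0.28  0.04] 21.1
178.69965746146787 10.386804123419125
[-2.125  2.625] mm 9.66816162623605 0.973
[-2.5   2.75] mm 10.639693965262696 0.965
[-2.     2.375] mm 8.891837980065748 0.974
```

View pics/w22.png

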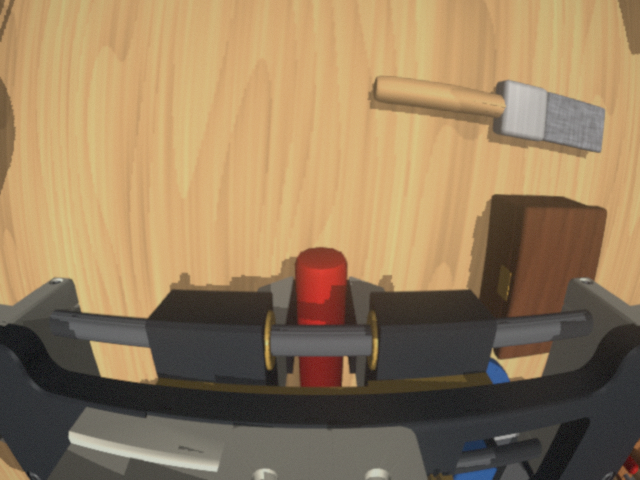

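Run:
```python
from h import *
t=imaging.capture('top'); cv2.imwrite('pics/t22.png',t)
cv2.imwrite('pics/t22c.png',cv2.resize(t[150:270,200:300],None,fx=5,fy=5,interpolation=cv2.INTER_CUBIC))
a=cv2.imread('pics/top0.png')
# moving jaw: track blue patch
for x0,y0,w,h in [(224,206,38,22),(224,210,30,14)]:
    A=cv2.resize(a[y0:y0+h,x0:x0+w],None,fx=8,fy=8,interpolation=cv2.INTER_CUBIC)
    B=cv2.resize(t[y0-10:y0+h+4,x0-5:x0+w+5],None,fx=8,fy=8,interpolation=cv2.INTER_CUBIC)
    r=cv2.matchTemplate(B,A,cv2.TM_CCOEFF_NORMED); _,m,_,l=cv2.minMaxLoc(r); print(l[0]/8-5,l[1]/8-10,m)
print(proj('top',[595,106,122])-proj('top',[585,105,122]))
print(readout.get_obs()['time'])
```

```text
-0.25 -4.5 0.9654861688613892
-0.125 -4.625 0.9707232117652893
[-0.38441733 -4.29198095]
32.45
```

View pics/t22c.png

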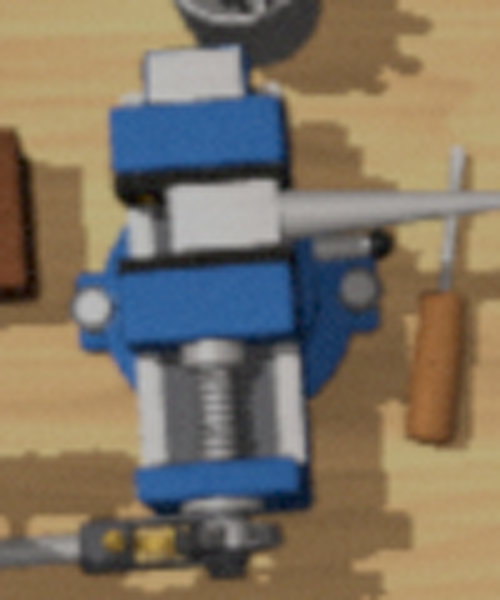

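Emit:
arm_command(plan=[{"tx": -0.6, "ty": -0.1, "tz": 0, "wx": 0, "wy": 0, "wz": 0, "jaw": -1}, {"tx": -1.78, "ty": -0.52, "tz": 0, "wx": 0, "wy": 0, "wz": 0, "jaw": -1}, {"tx": -1.73, "ty": -0.7, "tz": 0, "wx": 0, "wy": 0, "wz": 0, "jaw": -1}, {"tx": -1.64, "ty": -0.88, "tz": 0, "wx": 0, "wy": 0, "wz": 0, "jaw": -1}, {"tx": -1.54, "ty": -1.05, "tz": 0, "wx": 0, "wy": 0, "wz": 0, "jaw": -1}, {"tx": -1.43, "ty": -1.19, "tz": 0, "wx": 0, "wy": 0, "wz": 0, "jaw": -1}, {"tx": -1.3, "ty": -1.33, "tz": 0, "wx": 0, "wy": 0, "wz": 0, "jaw": -1}, {"tx": -0.6, "ty": -0.6, "tz": 0, "wx": 0, "wy": 0, "wz": 0, "jaw": -1}, {"tx": -0.3, "ty": -0.36, "tz": 0, "wx": 0, "wy": 0, "wz": 0, "jaw": -1}, {"tx": 0, "ty": 0, "tz": 0, "wx": 0, "wy": 0, "wz": 0, "jaw": -1}])

```text
time: 33.45
tool_pos: [484.4, 208.9, 243.6]
tcp_rot: [0.994, 1.566, 1.066]
contact_force: [0.2, 6.0, 3.9]
grip_width: 21.2
```

Emit:
arm_command(plan=[{"tx": -0.28, "ty": -0.37, "tz": 0, "wx": 0, "wy": 0, "wz": 0, "jaw": -1}, {"tx": 0, "ty": 0, "tz": 0, "wx": 0, "wy": 0, "wz": 0, "jaw": -1}])

```text
time: 33.65
tool_pos: [484.6, 205.5, 246.4]
tcp_rot: [1.011, 1.566, 1.084]
contact_force: [-0.3, 7.0, 4.1]
grip_width: 20.9
```

Emit:
arm_command(plan=[{"tx": -0.28, "ty": -0.38, "tz": 0, "wx": 0, "wy": 0, "wz": 0, "jaw": -1}, {"tx": 0, "ty": 0, "tz": 0, "wx": 0, "wy": 0, "wz": 0, "jaw": -1}])

```text
time: 33.85
tool_pos: [484.9, 201.7, 249.2]
tcp_rot: [1.006, 1.566, 1.078]
contact_force: [0.3, 5.8, 4.7]
grip_width: 21.1
```

```bash
python3 st.py
```

```text
33.85 [484.9 201.7 249.2] [0.3 5.8 4.7] [1.29 0.05 0.01] 21.1
179.8744534014682 54.355359764918646
```

Emit:
arm_command(plan=[{"tx": -0.2, "ty": -0.28, "tz": 0, "wx": 0, "wy": 0, "wz": 0, "jaw": -1}, {"tx": 0, "ty": 0, "tz": 0, "wx": 0, "wy": 0, "wz": 0, "jaw": -1}])

```text
time: 34.05
tool_pos: [485.0, 199.5, 250.7]
tcp_rot: [1.165, 1.565, 1.238]
contact_force: [0.8, 9.2, 0.8]
grip_width: 21.3
```

Emit:
arm_command(plan=[{"tx": -0.2, "ty": -0.28, "tz": 0, "wx": 0, "wy": 0, "wz": 0, "jaw": -1}, {"tx": 0, "ty": 0, "tz": 0, "wx": 0, "wy": 0, "wz": 0, "jaw": -1}])

```text
time: 34.25
tool_pos: [485.0, 199.0, 251.0]
tcp_rot: [1.474, 1.561, 1.547]
contact_force: [5.1, 21.5, -11.8]
grip_width: 21.1
```

```bash
python3 st.py
```

```text
34.25 [485. 199. 251.] [  5.1  21.5 -11.8] [ 3.4  -0.79 -0.01] 21.1
179.74497101394616 55.40583419482846
```

Emit:
arm_command(plan=[{"tx": 0.5, "ty": 0.7, "tz": 0, "wx": 0, "wy": 0, "wz": 0, "jaw": -1}, {"tx": 0.46, "ty": 0.6, "tz": 0, "wx": 0, "wy": 0, "wz": 0, "jaw": -1}, {"tx": 0.6, "ty": 0.68, "tz": 0, "wx": 0, "wy": 0, "wz": 0, "jaw": -1}, {"tx": 1.3, "ty": 1.33, "tz": 0, "wx": 0, "wy": 0, "wz": 0, "jaw": -1}, {"tx": 1.43, "ty": 1.19, "tz": 0, "wx": 0, "wy": 0, "wz": 0, "jaw": -1}, {"tx": 1.54, "ty": 1.05, "tz": 0, "wx": 0, "wy": 0, "wz": 0, "jaw": -1}])

```text
time: 34.85
tool_pos: [481.4, 249.1, 193.5]
tcp_rot: [-0.964, 1.568, -0.891]
contact_force: [4.3, -7.1, -0.5]
grip_width: 21.1
```

```bash
python3 st.py
```

```text
34.85 [481.4 249.1 193.5] [ 4.3 -7.1 -0.5] [-1.7  -0.82  0.  ] 21.1
177.1108264623271 30.737190844000665
```

Emit:
arm_command(plan=[{"tx": 1.64, "ty": 0.88, "tz": 0, "wx": 0, "wy": 0, "wz": 0, "jaw": -1}, {"tx": 1.73, "ty": 0.7, "tz": 0, "wx": 0, "wy": 0, "wz": 0, "jaw": -1}, {"tx": 1.0, "ty": 0.3, "tz": 0, "wx": 0, "wy": 0, "wz": 0, "jaw": -1}])

```text
time: 35.15
tool_pos: [480.1, 267.4, 149.5]
tcp_rot: [-1.178, 1.567, -1.104]
contact_force: [2.5, -9.2, 5.2]
grip_width: 21.6
```

```bash
python3 st.py; python3 tr.py pics/sc23.png
```

```text
35.15 [480.1 267.4 149.5] [ 2.5 -9.2  5.2] [-1.73 -0.5  -0.02] 21.6
176.7067076093289 15.242190611938007
[-2.125  2.5  ] mm 9.396673906339197 0.976
[-2.375  2.625] mm 10.134858038989247 0.965
[-2.125  2.375] mm 9.125186186442347 0.966
```

Some resistance now (5 N). Continue to the bottom.

Emit:
arm_command(plan=[{"tx": 0.8, "ty": 0.22, "tz": 0, "wx": 0, "wy": 0, "wz": 0, "jaw": -1}, {"tx": 0.6, "ty": 0.15, "tz": 0, "wx": 0, "wy": 0, "wz": 0, "jaw": -1}, {"tx": 0, "ty": 0.05, "tz": 0, "wx": 0, "wy": 0, "wz": 0, "jaw": -1}, {"tx": 0, "ty": 0, "tz": 0, "wx": 0, "wy": 0, "wz": 0, "jaw": -1}])

```text
time: 35.6
tool_pos: [479.9, 270.7, 137.2]
tcp_rot: [-1.136, 1.567, -1.064]
contact_force: [1.8, -12.0, 9.0]
grip_width: 21.1
```

```bash
python3 st.py; python3 tr.py pics/sc24.png
```

```text
35.6 [479.9 270.7 137.2] [  1.8 -12.    9. ] [-1.89 -0.2   0.06] 21.1
177.10983907784953 11.119654712077217
[-2.125  2.625] mm 9.66816162623605 0.975
[-2.5   2.75] mm 10.639693965262696 0.965
[-2.125  2.5  ] mm 9.396673906339197 0.975
```

Emit:
arm_command(plan=[{"tx": 0.4, "ty": 0.1, "tz": 0, "wx": 0, "wy": 0, "wz": 0, "jaw": -1}, {"tx": 0, "ty": 0, "tz": 0, "wx": 0, "wy": 0, "wz": 0, "jaw": -1}])

```text
time: 35.85
tool_pos: [479.9, 271.7, 135.6]
tcp_rot: [-0.775, 1.566, -0.702]
contact_force: [-4.3, -13.9, 27.2]
grip_width: 21.4
```

```bash
cat > tt.py <<'E'
from h import *
import sys
t=imaging.capture('top'); cv2.imwrite(sys.argv[1],t); a=cv2.imread('pics/top0.png')
for x0,y0,w,h in [(224,206,38,22),(224,210,30,14)]:
    A=cv2.resize(a[y0:y0+h,x0:x0+w],None,fx=8,fy=8,interpolation=cv2.INTER_CUBIC)
    B=cv2.resize(t[y0-10:y0+h+4,x0-5:x0+w+5],None,fx=8,fy=8,interpolation=cv2.INTER_CUBIC)
    r=cv2.matchTemplate(B,A,cv2.TM_CCOEFF_NORMED); _,m,_,l=cv2.minMaxLoc(r); print("top mm",-(l[1]/8-10)/.4292,m)
E
python3 st.py; python3 tt.py pics/t25.png
```

```text
35.85 [479.9 271.7 135.6] [ -4.3 -13.9  27.2] [-2.4   0.78 -0.05] 21.4
177.81476274059676 10.572688800319082
top mm 10.48462255358807 0.9645498394966125
top mm 10.775862068965516 0.9726545214653015
```

Emit:
arm_command(plan=[{"tx": -0.6, "ty": -0.1, "tz": 0, "wx": 0, "wy": 0, "wz": 0, "jaw": -1}, {"tx": -1.78, "ty": -0.52, "tz": 0, "wx": 0, "wy": 0, "wz": 0, "jaw": -1}, {"tx": -1.73, "ty": -0.7, "tz": 0, "wx": 0, "wy": 0, "wz": 0, "jaw": -1}, {"tx": -1.64, "ty": -0.88, "tz": 0, "wx": 0, "wy": 0, "wz": 0, "jaw": -1}, {"tx": -1.54, "ty": -1.05, "tz": 0, "wx": 0, "wy": 0, "wz": 0, "jaw": -1}, {"tx": -1.43, "ty": -1.15, "tz": 0, "wx": 0, "wy": 0, "wz": 0, "jaw": -1}, {"tx": -1.3, "ty": -1.25, "tz": 0, "wx": 0, "wy": 0, "wz": 0, "jaw": -1}, {"tx": -0.6, "ty": -0.6, "tz": 0, "wx": 0, "wy": 0, "wz": 0, "jaw": -1}, {"tx": -0.5, "ty": -0.6, "tz": 0, "wx": 0, "wy": 0, "wz": 0, "jaw": -1}, {"tx": -0.5, "ty": -0.65, "tz": 0, "wx": 0, "wy": 0, "wz": 0, "jaw": -1}, {"tx": 0, "ty": 0, "tz": 0, "wx": 0, "wy": 0, "wz": 0, "jaw": -1}])

```text
time: 37.0
tool_pos: [485.0, 199.9, 249.7]
tcp_rot: [0.864, 1.567, 0.936]
contact_force: [-0.6, 3.0, 7.4]
grip_width: 21.3
```

```bash
python3 st.py; python3 tt.py pics/t26.png
```

```text
37.0 [485.  199.9 249.7] [-0.6  3.   7.4] [ 0.77  0.16 -0.07] 21.3
179.2633177204652 54.911442144379684
top mm 9.319664492078285 0.9774758815765381
top mm 9.319664492078285 0.9829708933830261
```

Emit:
arm_command(plan=[{"tx": 0.6, "ty": 0.75, "tz": 0, "wx": 0, "wy": 0, "wz": 0, "jaw": -1}, {"tx": 0.8, "ty": 0.9, "tz": 0, "wx": 0, "wy": 0, "wz": 0, "jaw": -1}, {"tx": 1.3, "ty": 1.33, "tz": 0, "wx": 0, "wy": 0, "wz": 0, "jaw": -1}, {"tx": 1.43, "ty": 1.19, "tz": 0, "wx": 0, "wy": 0, "wz": 0, "jaw": -1}, {"tx": 1.54, "ty": 1.05, "tz": 0, "wx": 0, "wy": 0, "wz": 0, "jaw": -1}, {"tx": 1.64, "ty": 0.88, "tz": 0, "wx": 0, "wy": 0, "wz": 0, "jaw": -1}, {"tx": 1.73, "ty": 0.7, "tz": 0, "wx": 0, "wy": 0, "wz": 0, "jaw": -1}, {"tx": 1.4, "ty": 0.45, "tz": 0, "wx": 0, "wy": 0, "wz": 0, "jaw": -1}, {"tx": 0.8, "ty": 0.2, "tz": 0, "wx": 0, "wy": 0, "wz": 0, "jaw": -1}, {"tx": 0.3, "ty": 0.05, "tz": 0, "wx": 0, "wy": 0, "wz": 0, "jaw": -1}, {"tx": 0, "ty": 0, "tz": 0, "wx": 0, "wy": 0, "wz": 0, "jaw": -1}])

```text
time: 38.15
tool_pos: [479.9, 271.5, 135.7]
tcp_rot: [-0.949, 1.566, -0.876]
contact_force: [-2.6, -12.3, 21.5]
grip_width: 20.5
```

```bash
python3 st.py; python3 tt.py pics/t27.png
```

```text
38.15 [479.9 271.5 135.7] [ -2.6 -12.3  21.5] [-2.34  0.58  0.05] 20.5
177.6877550687617 10.616251153345528
top mm 12.523299161230195 0.9257908463478088
top mm 13.397017707362535 0.9745221138000488
```

Emit:
arm_command(plan=[{"tx": -0.4, "ty": -0.06, "tz": 0, "wx": 0, "wy": 0, "wz": 0, "jaw": -1}, {"tx": -0.5, "ty": -0.1, "tz": 0, "wx": 0, "wy": 0, "wz": 0, "jaw": -1}, {"tx": -0.6, "ty": -0.15, "tz": 0, "wx": 0, "wy": 0, "wz": 0, "jaw": -1}, {"tx": 0, "ty": 0, "tz": 0, "wx": 0, "wy": 0, "wz": 0, "jaw": -1}])

```text
time: 38.6
tool_pos: [480.0, 269.4, 148.2]
tcp_rot: [-0.971, 1.568, -0.899]
contact_force: [4.0, -4.8, -1.8]
grip_width: 20.9
```

```bash
python3 st.py; python3 tt.py pics/t28.png
```

```text
38.6 [480.  269.4 148.2] [ 4.  -4.8 -1.8] [-0.73 -0.56  0.03] 20.9
178.2648638350959 14.672246181595408
top mm 12.523299161230195 0.9256253242492676
top mm 13.397017707362535 0.9740273952484131
```

Emit:
arm_command(plan=[{"tx": -0.9, "ty": -0.29, "tz": 0, "wx": 0, "wy": 0, "wz": 0, "jaw": -1}, {"tx": -0.9, "ty": -0.34, "tz": 0, "wx": 0, "wy": 0, "wz": 0, "jaw": -1}, {"tx": -0.86, "ty": -0.37, "tz": 0, "wx": 0, "wy": 0, "wz": 0, "jaw": -1}, {"tx": 0, "ty": 0, "tz": 0, "wx": 0, "wy": 0, "wz": 0, "jaw": -1}])

```text
time: 39.05
tool_pos: [480.6, 260.6, 175.5]
tcp_rot: [0.342, 1.569, 0.414]
contact_force: [3.4, 1.6, -0.7]
grip_width: 21.0
```

```bash
python3 st.py; python3 tt.py pics/t29.png
```

```text
39.05 [480.6 260.6 175.5] [ 3.4  1.6 -0.7] [ 0.34 -0.38 -0.01] 21.0
179.0479185771158 23.895929857263944
top mm 12.523299161230195 0.9313672184944153
top mm 13.105778191985088 0.9697145223617554
```

Emit:
arm_command(plan=[{"tx": 0, "ty": 0, "tz": 0, "wx": 0, "wy": 0, "wz": 0, "jaw": -0.2}, {"tx": 0, "ty": 0, "tz": 0, "wx": 0, "wy": 0, "wz": 0, "jaw": 0.3}, {"tx": 0, "ty": 0, "tz": 0, "wx": 0, "wy": 0, "wz": 0, "jaw": 0.4}, {"tx": 0, "ty": 0, "tz": 0, "wx": 0, "wy": 0, "wz": 0, "jaw": 0.4}, {"tx": 0, "ty": 0, "tz": 0, "wx": 0, "wy": 0, "wz": 0, "jaw": 0.4}, {"tx": 0, "ty": 0, "tz": 0, "wx": 0, "wy": 0, "wz": 0, "jaw": 0.4}])

```text
time: 39.7
tool_pos: [480.3, 260.1, 176.3]
tcp_rot: [0.235, 1.569, 0.307]
contact_force: [0.7, -0.6, -0.4]
grip_width: 62.5
```

Emit:
arm_command(plan=[{"tx": -2, "ty": 0, "tz": 0, "wx": 0, "wy": 0, "wz": 0, "jaw": 0.4}, {"tx": -3, "ty": 0, "tz": 0, "wx": 0, "wy": 0, "wz": 0, "jaw": 0.4}, {"tx": -3, "ty": 0, "tz": 0, "wx": 0, "wy": 0, "wz": 0, "jaw": 0.4}, {"tx": -3, "ty": 0, "tz": 0, "wx": 0, "wy": 0, "wz": 0, "jaw": 0.4}, {"tx": 0, "ty": -3, "tz": 2, "wx": 0, "wy": 0, "wz": 0, "jaw": 0.4}, {"tx": 0, "ty": -3.5, "tz": 3, "wx": 0, "wy": 0, "wz": 0, "jaw": 0.4}, {"tx": 0, "ty": -3.5, "tz": 3, "wx": 0, "wy": 0, "wz": 0, "jaw": 0.4}, {"tx": 0, "ty": -3.5, "tz": 3, "wx": 0, "wy": 0, "wz": 0, "jaw": 0.4}, {"tx": 0, "ty": -3, "tz": 3, "wx": 0, "wy": 0, "wz": 0, "jaw": 0.4}, {"tx": 0, "ty": -3, "tz": 2, "wx": 0, "wy": 0, "wz": 0, "jaw": 0.4}, {"tx": 0, "ty": 0, "tz": 0, "wx": 0, "wy": 0, "wz": 0, "jaw": 0.4}, {"tx": 0, "ty": 0, "tz": 0, "wx": 0, "wy": 0, "wz": 0, "jaw": 0.4}])

```text
time: 40.9
tool_pos: [653.9, 76.4, 285.8]
tcp_rot: [1.026, 1.57, 1.097]
contact_force: [0.3, 0.1, 0.3]
grip_width: 64.5
```

```bash
python3 st.py; python3 tt.py pics/t30.png; python3 tr.py pics/sc30.png; python3 -c "
from h import *
t=imaging.capture('wrist'); cv2.imwrite('pics/w30.png',t)"
```

```text
40.9 [653.9  76.4 285.8] [0.3 0.1 0.3] [-0.11  0.06  0.02] 64.5
183.9479620999466 96.40327972115865
top mm 7.2809878844361595 0.3235682547092438
top mm 6.989748369058714 0.2700318694114685
[-2.5  3. ] mm 11.182669405056398 0.942
[-3.    3.25] mm 12.659037670356495 0.957
[-2.375  2.75 ] mm 10.406345758886097 0.96
```

View pics/w30.png

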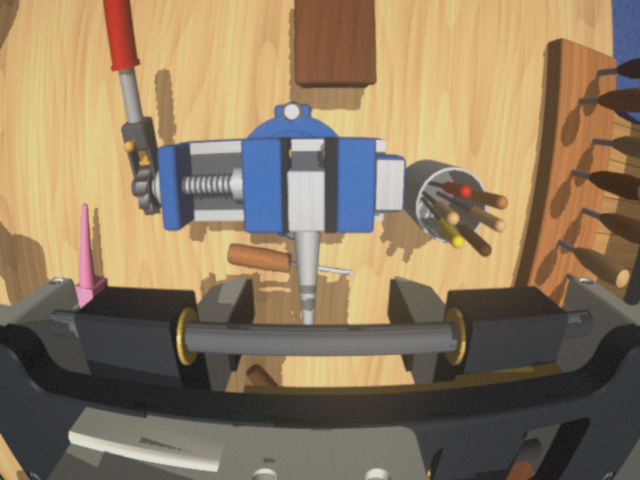

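Run:
```python
from h import *
t=cv2.imread("pics/w30.png")
cv2.imwrite("pics/c30.png",cv2.resize(t[125:245,235:385],None,fx=5,fy=5,interpolation=cv2.INTER_CUBIC))
```

```text
(no output)
```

View pics/c30.png

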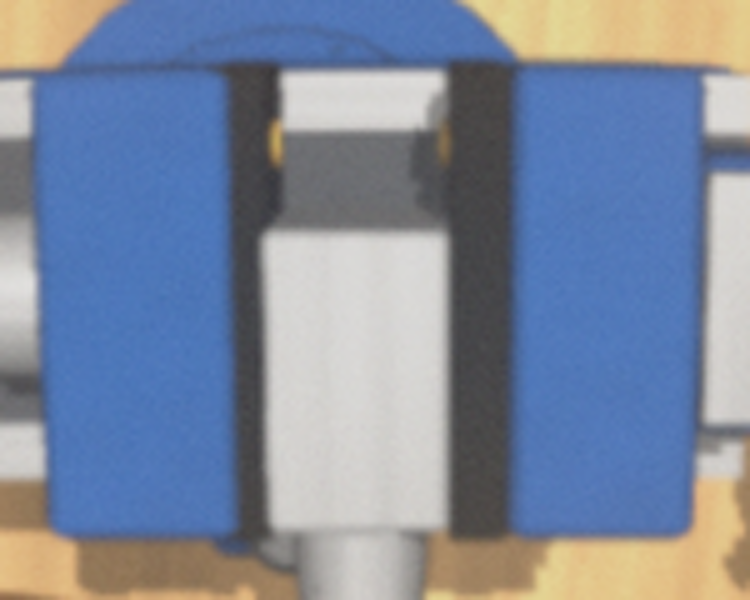

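Run:
```python
from h import *
np.set_printoptions(precision=1,suppress=True)
o=readout.get_obs(); z0=Rdes(.072)
def q(n,u,v,z): print(n, z0.T@(at("wrist",235+(u-2)/5,125+(v-2)/5,z)-o["tool_pos"]))
q("mv blue b",231,75,122);q("mv blue f",238,530,122);q("fx blue b",512,70,122);q("fx blue f",513,530,122)
q("blk NL",270,529,128);q("blk NR",447,529,128);q("blk FL",262,232,128);q("blk FR",450,232,128)
q("jaw near L",150,536,122);q("jaw near R",600,535,122);q("jaw far",600,68,122)
print(o["contact_force"],o["time"])
```

```text
mv blue b [164.8  68.9 -31.9]
mv blue f [164.8  -7.4 -32.2]
fx blue b [164.8  69.5  13.3]
fx blue f [164.8  -7.3  14.3]
blk NL [158.8  -5.5 -26.2]
blk NR [158.8  -5.5   3.1]
blk FL [158.8  43.8 -26.7]
blk FR [158.8  43.7   3.4]
jaw near L [164.8  -8.4 -47.3]
jaw near R [164.8  -8.2  29.1]
jaw far [164.8  70.1  27.5]
[0.2 0.2 0. ] 41.05
```

View pics/sc30.png

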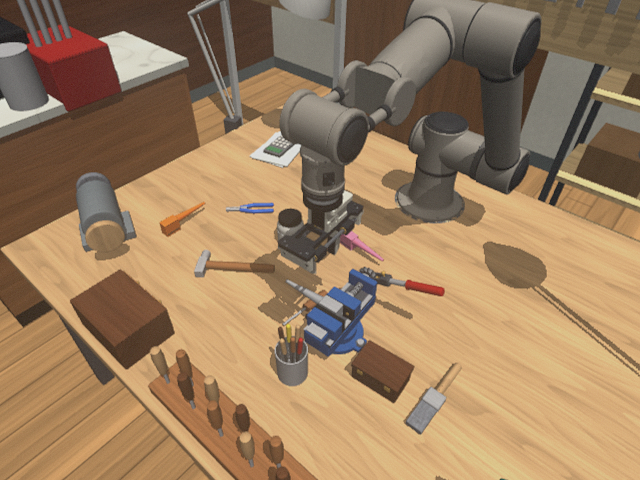

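```bash
python3 -c "
from plant import bot
print(bot.close_job())"
```

```text
the job is handed in; nothing more can be done
None
```

The grey anvil is mounted in the vice and gripped, and I handed the job in at about 41 s, with no verdict reported. I took it by the horn close to the block and set it down on the bed between the open jaws with about 5 N. The horn points away from the lever. I then let go and pumped the red lever with the gripper until the jaws gripped.

**Last checks that passed:**
- **Block:** it is fully between the jaws, about 3 mm inside their near end, and flush against the fixed jaw's rubber.
- **Grip:** the jaw stood at about 17 to 18.5 mm on the closing scale, against 15.5 mm needed. The moving jaw's rubber was squeezed about 4 mm, and this was measured after I released the lever.
- **Arm and other tools:** the gripper was clear of everything, with forces near zero. The other tools looked unmoved in the scene picture.

**What went wrong or disagreed:**
- **Pumping:** several strokes stopped advancing the jaw once it met the block. The jaw sprang back about 1.2 mm when the lever was raised, and the pawl missed the next tooth. One stroke with the lever fully raised caught it. I then raised the lever slowly part way, saw no spring-back, and left it there.
- **Cameras:** they disagreed by about 4 to 6 mm in absolute position, so I placed the block relative to the jaws in the wrist camera. On jaw travel since the start, the scene camera gave 10.4 to 12.7 mm and the top camera 12.5 to 13.4 mm. I relied on the final wrist-camera measurement of the gap.
- **Top camera:** the last view from above was blocked by the arm.
- **Levelness:** the block sagged about 3 degrees in the grip when lifted. I corrected this before carrying it to the vice.

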